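# Turn round the bone-screw steriliser column

## Task

The steriliser column still carries the spool of bone wire from the last load: lift it off the hub and put it on the post of the wire stand. Then load the column with all the screw racks there are, starting with a rack at the bottom and laying one cover directly on each rack, every rack with its square tab towards the column's carrying ring and every cover with its round tab to the opposite side, all flat and seated. Leave a spare cover on the counter, finally put the keeper cap over the hub onto the top cover, and do not knock over the bottles.

Things in the scene. Friction and masses are not known exactly. Their poses are not given: they have to be found in the camera images.
- column: steriliser column, fixed: steel base 76 mm (x) by 60 mm (y), top 12 mm up, upright four-spline hub in its middle. Origin on the counter on the hub's axis. Splines end 52 mm up, a short cone leads to the tip 57 mm up. Core 16 mm thick; two wide splines (8 mm) along x out to 12.5 mm, two narrow ones (5 mm) along y out to 11.5 mm. +x points to the carrying ring at one end of the base
- column_lug (a point): point in the column's carrying ring, 50 mm from the hub's axis on the column's +x side, at the height of the base top. The ring sticks out of one end of the base to 58 mm from the axis and is under 11 mm high
- column_seat (a point): point on the hub's axis at the height of the base top (12 mm above the counter), where the lowest plate's underside rests; axes as the column
- spool_mid (a point): spool of bone wire: aluminium bobbin, two flanges 54 mm across, 30 mm high, wire wound between them, 30 mm through-bore, 0.1 to 0.2 kg. Point: its centre, 15 mm over its underside; z is its axis. At the start it sits round the hub on the column's base (the hub sticks out 15 mm above it) and must rise 48 mm to clear the hub
- stand_seat (a point): wire stand, fixed: black round base 62 mm across, 10 mm high, with an upright 18 mm post to 51 mm above the counter, rounded on top; a thin wire eye stands 39 mm from the axis on its -x side, 32 mm high (may be touched). Point: on the post's axis at the top of the base, 10 mm up, where the spool's underside rests; z up
- cap_mid (a point): keeper cap: steel cup 40 mm across and 26.5 mm high, open below (bore 29 mm wide, 21.5 mm deep), with a round grip 22 mm wide on top from 30 to 42 mm height; 160 g. Point: its centre, 21 mm over its underside; z up. Stands upright on the counter. On the stack its rim rests on the top cover, the hub's tip in its bore
- iodine: small brown bottle with white cap, 36 mm across and 75 mm high, standing at the right end of the work, bystander; origin at its underside
- stain_0: brown bottle with black cap, 40 mm across and 85 mm high, standing at the left, bystander; origin at its underside
- rack_0_mid (a point): screw rack: steel plate 7 mm thick, 44 mm long (x), 42 mm between flat parallel sides (y, grip there), two rows of screw heads flush in its top, SQUARE 18 mm wide tab on the +x end, to 37 mm from the bore. Toothed through-bore passes the hub with 1.6 mm play (0.16 rad), x along or against the column's x. Point: bore centre, 3.5 mm over the underside, x to the tab. Lies flat. 2 or 3 exist; absent: None
- rack_1_mid (a point): screw rack: steel plate 7 mm thick, 44 mm long (x), 42 mm between flat parallel sides (y, grip there), two rows of screw heads flush in its top, SQUARE 18 mm wide tab on the +x end, to 37 mm from the bore. Toothed through-bore passes the hub with 1.6 mm play (0.16 rad), x along or against the column's x. Point: bore centre, 3.5 mm over the underside, x to the tab. Lies flat. 2 or 3 exist; absent: None
- rack_2_mid (a point): screw rack: steel plate 7 mm thick, 44 mm long (x), 42 mm between flat parallel sides (y, grip there), two rows of screw heads flush in its top, SQUARE 18 mm wide tab on the +x end, to 37 mm from the bore. Toothed through-bore passes the hub with 1.6 mm play (0.16 rad), x along or against the column's x. Point: bore centre, 3.5 mm over the underside, x to the tab. Lies flat. 2 or 3 exist; absent: None
- cover_0_mid (a point): cover plate: steel plate 6 mm thick, outline 44 x 42 mm, flat sides and toothed bore as the racks (grip across own y), six plain steam slots, ROUND-ended 20 mm wide tab with an eye on the +x end, to 36.5 mm from the bore. Point: bore centre, 3 mm over the underside, z up, x to the tab. Lies flat on the counter. Three are always there
- cover_1_mid (a point): cover plate: steel plate 6 mm thick, outline 44 x 42 mm, flat sides and toothed bore as the racks (grip across own y), six plain steam slots, ROUND-ended 20 mm wide tab with an eye on the +x end, to 36.5 mm from the bore. Point: bore centre, 3 mm over the underside, z up, x to the tab. Lies flat on the counter. Three are always there
- cover_2_mid (a point): cover plate: steel plate 6 mm thick, outline 44 x 42 mm, flat sides and toothed bore as the racks (grip across own y), six plain steam slots, ROUND-ended 20 mm wide tab with an eye on the +x end, to 36.5 mm from the bore. Point: bore centre, 3 mm over the underside, z up, x to the tab. Lies flat on the counter. Three are always there

How it is judged:
On the way, in this order (a step that is already met when the one before it is completed fails the run):
1. the wire spool sits on the wire stand's post, let go (horizontal distance between spool_mid and stand_seat below 0.0085 m and z of spool_mid in the frame of stand_seat between 0.012 and 0.018 m and angle between spool_mid's own z axis and vertical below 0.08 rad and contact force between spool and the fingers below 0.05 N), for 0.2 s.
2. every screw rack is on the hub with a cover directly on it, a rack at the bottom, rack tabs towards the carrying ring and cover tabs away from it, all flat (horizontal distance between each of rack_0_mid, rack_1_mid, rack_2_mid and column_seat below 0.003 m and angle between each of rack_0_mid, rack_1_mid, rack_2_mid's own z axis and vertical below 0.08 rad and (z of rack_0_mid in the frame of column_seat between 0.0017 and 0.0057 m or z of rack_0_mid in the frame of column_seat between 0.0147 and 0.0187 m or z of rack_0_mid in the frame of column_seat between 0.0277 and 0.0317 m) and x of column_lug in the frame of rack_0_mid above 0.037 m and y of column_lug in the frame of rack_0_mid between -0.0125 and 0.0125 m and ((horizontal distance between cover_0_mid and column_seat below 0.003 m and angle between cover_0_mid's own z axis and vertical below 0.08 rad and z of cover_0_mid in the frame of rack_0_mid between 0.0045 and 0.0085 m and x of column_lug in the frame of cover_0_mid below -0.037 m and y of column_lug in the frame of cover_0_mid between -0.0125 and 0.0125 m) or (horizontal distance between cover_1_mid and column_seat below 0.003 m and angle between cover_1_mid's own z axis and vertical below 0.08 rad and z of cover_1_mid in the frame of rack_0_mid between 0.0045 and 0.0085 m and x of column_lug in the frame of cover_1_mid below -0.037 m and y of column_lug in the frame of cover_1_mid between -0.0125 and 0.0125 m) or (horizontal distance between cover_2_mid and column_seat below 0.003 m and angle between cover_2_mid's own z axis and vertical below 0.08 rad and z of cover_2_mid in the frame of rack_0_mid between 0.0045 and 0.0085 m and x of column_lug in the frame of cover_2_mid below -0.037 m and y of column_lug in the frame of cover_2_mid between -0.0125 and 0.0125 m)) and contact force between each of rack_0, rack_1, rack_2 and the fingers below 0.05 N and (z of rack_1_mid in the frame of column_seat between 0.0017 and 0.0057 m or z of rack_1_mid in the frame of column_seat between 0.0147 and 0.0187 m or z of rack_1_mid in the frame of column_seat between 0.0277 and 0.0317 m) and x of column_lug in the frame of rack_1_mid above 0.037 m and y of column_lug in the frame of rack_1_mid between -0.0125 and 0.0125 m and ((horizontal distance between cover_0_mid and column_seat below 0.003 m and angle between cover_0_mid's own z axis and vertical below 0.08 rad and z of cover_0_mid in the frame of rack_1_mid between 0.0045 and 0.0085 m and x of column_lug in the frame of cover_0_mid below -0.037 m and y of column_lug in the frame of cover_0_mid between -0.0125 and 0.0125 m) or (horizontal distance between cover_1_mid and column_seat below 0.003 m and angle between cover_1_mid's own z axis and vertical below 0.08 rad and z of cover_1_mid in the frame of rack_1_mid between 0.0045 and 0.0085 m and x of column_lug in the frame of cover_1_mid below -0.037 m and y of column_lug in the frame of cover_1_mid between -0.0125 and 0.0125 m) or (horizontal distance between cover_2_mid and column_seat below 0.003 m and angle between cover_2_mid's own z axis and vertical below 0.08 rad and z of cover_2_mid in the frame of rack_1_mid between 0.0045 and 0.0085 m and x of column_lug in the frame of cover_2_mid below -0.037 m and y of column_lug in the frame of cover_2_mid between -0.0125 and 0.0125 m)) and (z of rack_2_mid in the frame of column_seat between 0.0017 and 0.0057 m or z of rack_2_mid in the frame of column_seat between 0.0147 and 0.0187 m or z of rack_2_mid in the frame of column_seat between 0.0277 and 0.0317 m) and x of column_lug in the frame of rack_2_mid above 0.037 m and y of column_lug in the frame of rack_2_mid between -0.0125 and 0.0125 m and ((horizontal distance between cover_0_mid and column_seat below 0.003 m and angle between cover_0_mid's own z axis and vertical below 0.08 rad and z of cover_0_mid in the frame of rack_2_mid between 0.0045 and 0.0085 m and x of column_lug in the frame of cover_0_mid below -0.037 m and y of column_lug in the frame of cover_0_mid between -0.0125 and 0.0125 m) or (horizontal distance between cover_1_mid and column_seat below 0.003 m and angle between cover_1_mid's own z axis and vertical below 0.08 rad and z of cover_1_mid in the frame of rack_2_mid between 0.0045 and 0.0085 m and x of column_lug in the frame of cover_1_mid below -0.037 m and y of column_lug in the frame of cover_1_mid between -0.0125 and 0.0125 m) or (horizontal distance between cover_2_mid and column_seat below 0.003 m and angle between cover_2_mid's own z axis and vertical below 0.08 rad and z of cover_2_mid in the frame of rack_2_mid between 0.0045 and 0.0085 m and x of column_lug in the frame of cover_2_mid below -0.037 m and y of column_lug in the frame of cover_2_mid between -0.0125 and 0.0125 m)) and (horizontal distance between cover_0_mid and column_seat above 0.05 m or z of cover_0_mid in the frame of column_seat above 0.007 m) and (horizontal distance between cover_0_mid and column_seat above 0.05 m or (z of cover_0_mid in the frame of rack_0_mid between 0.0045 and 0.0085 m and horizontal distance between cover_0_mid and rack_0_mid below 0.005 m) or (z of cover_0_mid in the frame of rack_1_mid between 0.0045 and 0.0085 m and horizontal distance between cover_0_mid and rack_1_mid below 0.005 m) or (z of cover_0_mid in the frame of rack_2_mid between 0.0045 and 0.0085 m and horizontal distance between cover_0_mid and rack_2_mid below 0.005 m)) and (horizontal distance between cover_1_mid and column_seat above 0.05 m or z of cover_1_mid in the frame of column_seat above 0.007 m) and (horizontal distance between cover_1_mid and column_seat above 0.05 m or (z of cover_1_mid in the frame of rack_0_mid between 0.0045 and 0.0085 m and horizontal distance between cover_1_mid and rack_0_mid below 0.005 m) or (z of cover_1_mid in the frame of rack_1_mid between 0.0045 and 0.0085 m and horizontal distance between cover_1_mid and rack_1_mid below 0.005 m) or (z of cover_1_mid in the frame of rack_2_mid between 0.0045 and 0.0085 m and horizontal distance between cover_1_mid and rack_2_mid below 0.005 m)) and (horizontal distance between cover_2_mid and column_seat above 0.05 m or z of cover_2_mid in the frame of column_seat above 0.007 m) and (horizontal distance between cover_2_mid and column_seat above 0.05 m or (z of cover_2_mid in the frame of rack_0_mid between 0.0045 and 0.0085 m and horizontal distance between cover_2_mid and rack_0_mid below 0.005 m) or (z of cover_2_mid in the frame of rack_1_mid between 0.0045 and 0.0085 m and horizontal distance between cover_2_mid and rack_1_mid below 0.005 m) or (z of cover_2_mid in the frame of rack_2_mid between 0.0045 and 0.0085 m and horizontal distance between cover_2_mid and rack_2_mid below 0.005 m))), for 0.2 s.
At the end, for the whole second after the job is handed in: Spool flat on the stand (8.5 mm of its axis). Each rack present on the hub (3 mm, 0.08 rad flat, tab to the ring within 0.25 rad), a cover directly on it with tab opposite; bottom plate a rack; spare cover over 5 cm away. Cap over the hub (4 mm) on the top cover, all let go (all of step 1 and all of step 2 and horizontal distance between cap_mid and column_seat below 0.004 m and angle between cap_mid's own z axis and vertical below 0.08 rad and ((z of cap_mid in the frame of cover_0_mid between 0.022 and 0.0263 m and horizontal distance between cover_0_mid and column_seat below 0.003 m) or (z of cap_mid in the frame of cover_1_mid between 0.022 and 0.0263 m and horizontal distance between cover_1_mid and column_seat below 0.003 m) or (z of cap_mid in the frame of cover_2_mid between 0.022 and 0.0263 m and horizontal distance between cover_2_mid and column_seat below 0.003 m)) and linear speed of cap below 0.01 m/s and contact force between cap and the fingers below 0.05 N); the robot touches nothing.
It fails at once if a bottle is knocked over (angle between any of iodine, stain_0's own z axis and vertical above 0.5 rad).
Of rack_0, rack_1, rack_2 only 2 to 3 are there at a start; the rules pass over those that are not, and their reading is None.
At some moment in a run one of rack_0, rack_1, rack_2 may be knocked a few centimetres aside while the robot is not near it.
It also fails if it takes over 208 s, if anything falls off the work surface, if the arm or the gripper's body presses on something with over 40 N, if the wrist force passes 120 N, or if a joint passes its speed limit or range.

## Robot

A 6-joint arm with a two-finger parallel gripper is mounted at the origin on a cart in front of the work surface, level with it; the furniture and walls round the work are solid. World frame = base frame: x ahead of the robot, y to its left, z up, the work surface at z = 0. Lengths are in m, angles in rad, forces in N, time in s.
With the tool pointing down it reaches from about 0.35 to 0.975 m from the base axis. Payload 17.4 kg.
Tool frame: the origin (TCP) lies midway between the tips of the shut fingers; the grasp point (between the pads) lies 19 mm behind it; z points along the fingers, y is the line along which they close (so a half turn about z gives the same grasp; the last joint's range is limited). The gripper opens to 85 mm and grips with 20 to 120 N. Pads are 22 mm wide; open, the fingers measure 114 mm over their backs; the gripper's body (76 mm by 85 mm) begins 54 mm behind the grasp point. The pads swing forward as they close: fully open they stand 13 mm farther back than shut.
Start: joints at [-1.344, 0.116, 1.442, -0, 1.584, -0.038], TCP at [0.177, -0.651, 0.231] pointing down, gripper open.
Joint ranges: [-2.83, 2.83], [-0.83, 2.19], [0.07, 2.5], [-1.14, 4.28], [0.01, 3], [-2.97, 2.97]. Speed limits (rad/s): [1.89, 1.89, 2.22, 3.14, 3.14, 3.14].

## Interface

Orientations are given as a unit quaternion [w, x, y, z].
In Python, from rig import * gives the robot as it stands.
- The arm moves only by the shell command python3 -m pendant 'ROWS' [FORCE]. ROWS is JSON, a list of rows, each a list of 5 numbers: the shift along the world's x, y, z as a fraction of full scale, then the turn about the world's z as a fraction of full scale, then the gripper command: -1 is fully open, 1 is shut, values between are in proportion. In form: [[dx, dy, dz, twist, gripper], ...]. A call has 1 to 8 rows; each row is the pose to reach, as a shift and turn from the pose commanded when the call began, turning the shorter way round; what a row does not reach only later rows make up. Full scale, the value 1, is 30 cm for a shift and 180 degrees for a turn. A row lasts 1/12 s, in which the tool goes at most 41.7 mm and 7.16 degrees, less where a joint would pass 70% of its speed; a pose out of reach is approached as far as the arm can. A call with a number of a shift or a turn outside -1 to 1 is refused whole. A call with a gripper value outside its range is refused whole. The fingers move at their own pace and stop on an object; FORCE is the grip in N (left out, the last holds). Time passes only in rows, so rows that repeat a pose let the fingers close. It gives the time, the measured TCP pose, the force, the opening and the grip force at its end, in the units of the state.
- get_state(): the state, without advancing time (a new reading comes with each control period).
- read_camera(name): name is "scene" or "top" or "wrist"; returns a dict with "pixels" (400x640x3 uint8, blue, green, red), "intrinsics" (3x3 intrinsics, pixels), "pose" (4x4, takes a point from camera to world coordinates); the wrist camera has in their place "T_tool_cam" (4x4, takes a point from camera to tool coordinates, whose origin is the TCP and whose axes are the flange's). Camera axes: x right, y up, looking along -z (the intrinsics and any distortion apply to the point x, -y, -z); pixel columns grow to the right and rows downward; lengths in m; the calibration is good to about 2 mm. A picture is of the moment at which its call begins: read the wrist's pose just before it. There is no depth.
- hand_in(): hands the job in; it is judged then, once.
The state is a dict: "time_s": time; "joint_pos": joint angles; "qd": joint speeds; "effort": joint torques, N m; "ee_pos": TCP position; "ee_rot": TCP orientation; "ft_force": force on the tool from outside, world axes, zero at the start; "torque": the same for the moment, N m; "opening": finger opening in m; "grip_force": force on a finger pad.
Only numpy, scipy, OpenCV 4.12 (cv2) and the standard library are available. Lean on these libraries where they do the work, as an engineer would, in place of code of your own. Each camera call takes 0.05 s, during which the arm holds its last target. There are 200 camera calls.

## Working session

There is one attempt and no reset: what is moved stays moved. The work goes in short steps, Python scripts to look and compute and a shell command to move; the robot and the scene stay as the last step left them, time stands still between calls to the robot, and variables do not carry over. Pictures are saved under pics/ and viewed, at most 14 in all, crops included, and the job is handed in when it is done.

```bash
ls; mkdir -p pics
python3 - <<'E'
from rig import *
import cv2
s=get_state();print({k:s[k] for k in('time_s','ee_pos','ee_rot','opening')})
for n in('scene','top'):
    c=read_camera(n);cv2.imwrite(f'pics/{n}0.png',c['pixels']);print(n,c['intrinsics'],c['pose'],[k for k in c])
c=read_camera('wrist');print(c['intrinsics'],c['T_tool_cam'])
E
```

```text
pics
{'time_s': 0.0, 'ee_pos': array([ 0.17658945, -0.65130441,  0.23056751]), 'ee_rot': array([-5.59751149e-04,  9.91247683e-01,  1.32014066e-01, -6.16735773e-05]), 'opening': 0.08510795602639352}
scene [[464.2982259    0.         313.50924702]
 [  0.         464.2982259  198.24346807]
 [  0.           0.           1.        ]] [[ 0.67906053  0.42452311 -0.59887973 -0.45263676]
 [-0.73407762  0.39561033 -0.55192619 -0.96355646]
 [ 0.00261758  0.8144155   0.58027627  0.93893212]
 [ 0.          0.          0.          1.        ]] ['pixels', 'intrinsics', 'pose']
top [[382.97701354   0.         320.14795027]
 [  0.         382.97701354 208.53177968]
 [  0.           0.           1.        ]] [[ 5.02172233e-04  9.92554041e-01 -1.21804036e-01  3.38755486e-01]
 [-9.99952536e-01  1.68357012e-03  9.59644664e-03 -1.10035635e-01]
 [ 9.73005753e-03  1.21793435e-01  9.92507776e-01  9.94953860e-01]
 [ 0.00000000e+00  0.00000000e+00  0.00000000e+00  1.00000000e+00]] ['pixels', 'intrinsics', 'pose']
[[295.01740889   0.         318.24050079]
 [  0.         295.01740889 203.03736128]
 [  0.           0.           1.        ]] [[-5.61384743e-04  9.54816806e-01  2.97194467e-01  7.60828079e-02]
 [ 9.99999609e-01  7.39296625e-04 -4.86241623e-04 -1.16362706e-03]
 [-6.83986540e-04  2.97194077e-01 -9.54816848e-01 -1.43780323e-01]
 [ 0.00000000e+00  0.00000000e+00  0.00000000e+00  1.00000000e+00]]
```

View pics/top0.png

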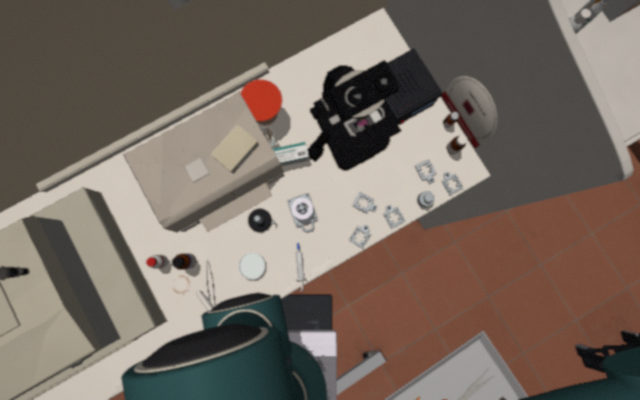

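View pics/scene0.png

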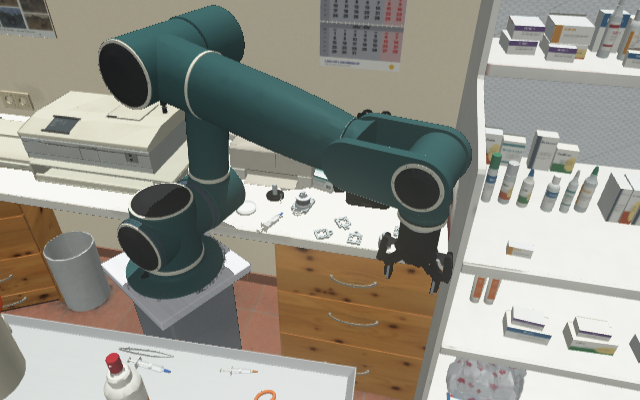

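The top view shows the column with spool at (302,208), stand (260,218), cap (426,200), bottles at (455,145) and (182,261), and five plates at (364,203), (394,216), (360,236), (426,171), (453,182). I'll locate these and zoom in.

```bash
cat > h.py <<'E'
from rig import *
import cv2, numpy as np
from scipy.spatial.transform import Rotation as R
def wpose(s,c):
    T=np.eye(4);q=s['ee_rot'];T[:3,:3]=R.from_quat(np.r_[q[1:],q[0]]).as_matrix();T[:3,3]=s['ee_pos'];return T@c['T_tool_cam']
def shot(n,fn=None):
    s=get_state();c=read_camera(n)
    if n=='wrist':c['pose']=wpose(s,c)
    if fn:cv2.imwrite('pics/'+fn+'.png',c['pixels']);np.savez('pics/'+fn+'.npz',K=c['intrinsics'],P=c['pose'])
    return c
def load(fn):
    z=np.load('pics/'+fn+'.npz');return dict(intrinsics=z['K'],pose=z['P'],pixels=cv2.imread('pics/'+fn+'.png'))
def ray(c,u,v,z):
    d=np.linalg.inv(c['intrinsics'])@[u,v,1];d=c['pose'][:3,:3]@[d[0],-d[1],-d[2]];o=c['pose'][:3,3]
    return o+d*(z-o[2])/d[2]
def pix(c,p):
    q=c['pose'][:3,:3].T@(np.array(p)-c['pose'][:3,3]);k=c['intrinsics']@[q[0],-q[1],-q[2]];return k[:2]/k[2]
def yaw(s):
    q=s['ee_rot'];m=R.from_quat(np.r_[q[1:],q[0]]).as_matrix();return np.degrees(np.arctan2(m[1,1],m[0,1]))
E
python3 - <<'E'
from h import *
c=shot('top','t1')
for n,u,v,z in[('spool',302,208,.042),('hub',302,208,.057),('stand',260,218,.05),('p',364,203,.007),('p',394,216,.007),('p',360,236,.007),('p',426,171,.007),('p',453,182,.007),('cap',426,200,.042),('iod',453,118,.08),('iod2',456,145,.0),('stain',182,261,.08)]:print(n,ray(c,u,v,z).round(3))
print('yaw',yaw(get_state()))
cr=c['pixels'][150:260,235:475];cv2.imwrite('pics/t1c.png',cv2.resize(cr,None,fx=3.3,fy=3.3,interpolation=cv2.INTER_CUBIC))
E
```

```text
spool [ 0.457 -0.074  0.042]
hub [ 0.455 -0.074  0.057]
stand [0.431 0.03  0.05 ]
p [ 0.475 -0.234  0.007]
p [ 0.441 -0.311  0.007]
p [ 0.389 -0.222  0.007]
p [ 0.56  -0.399  0.007]
p [ 0.531 -0.469  0.007]
cap [ 0.478 -0.386  0.042]
iod [ 0.679 -0.449  0.08 ]
iod2 [ 0.633 -0.484  0.   ]
stain [0.326 0.207 0.08 ]
yaw -74.82640204065498
```

View pics/t1c.png

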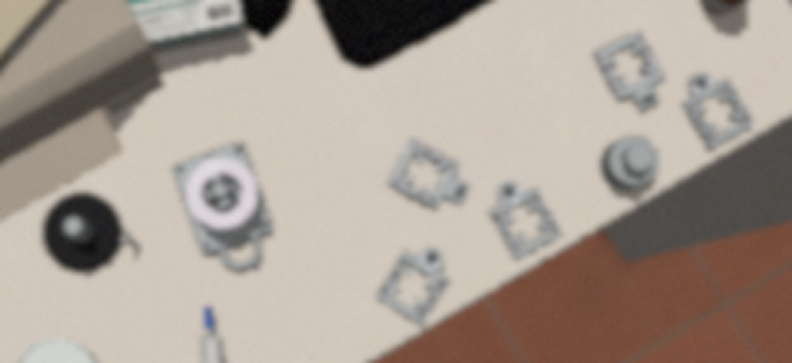

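Racks look to be A (0.475,-0.234) and D (0.560,-0.399), with covers B, C and E. I'll move over the plates for a close look on the way.

```bash
python3 -m pendant '[[0.75,0.84,0.05,0.1,-1],[0.75,0.84,0.05,0.1,-1],[0.75,0.84,0.05,0.1,-1],[0.75,0.84,0.05,0.1,-1],[0.75,0.84,0.05,0.1,-1],[0.75,0.84,0.05,0.1,-1],[0.75,0.84,0.05,0.1,-1],[0.75,0.84,0.05,0.1,-1]]'
python3 - <<'E'
from h import *
c=shot('wrist','w1');s=get_state();print(yaw(s),s['ee_pos'],s['joint_pos'])
for n,p in dict(A=(.475,-.234),B=(.441,-.311),C=(.389,-.222),D=(.56,-.399),E=(.531,-.469),cap=(.478,-.386)).items():print(n,pix(c,[*p,.007]).round())
E
```

```text
time_s: 0.87
ee_pos: [0.3993, -0.4013, 0.2463]
ee_rot: [0.0, 0.958, 0.285, 0.0]
ft_force: [0.7, -0.2, 0.5]
opening: 0.0856
grip_force: 0.0
-56.65190500072011 [ 0.40330368 -0.39696429  0.24680612] [-0.82382601 -0.12628435  1.65805111  0.00248481  1.60920494  0.16503218]
A [234.  40.]
B [276. 105.]
C [192. 100.]
D [392.  58.]
E [422. 114.]
cap [343. 113.]
```

View pics/w1.png

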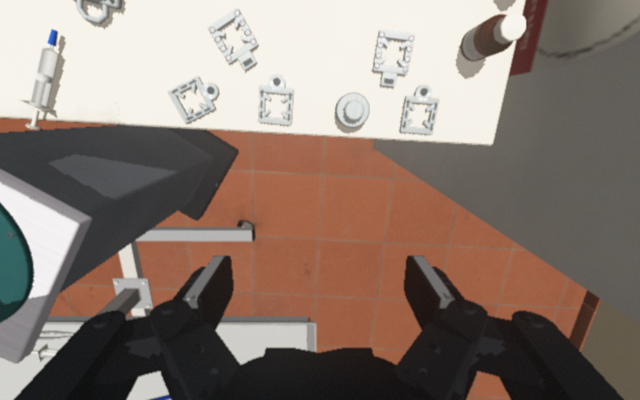

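Confirmed: A (234,40) and D (393,57) have square tabs, so they are racks. B (276,104), C (193,98) and E (420,114) have round tabs, so they are covers. The cap is at (351,108). Next I go over the column.

```bash
python3 -m pendant '[[0.19,1,-0.15,0.233,-1],[0.19,1,-0.15,0.233,-1],[0.19,1,-0.15,0.233,-1],[0.19,1,-0.15,0.233,-1],[0.19,1,-0.15,0.233,-1],[0.19,1,-0.15,0.233,-1],[0.19,1,-0.15,0.233,-1],[0.19,1,-0.15,0.233,-1]]'
python3 -m pendant '[[0,0.02,0,0,-1],[0,0.02,0,0,-1],[0,0.02,0,0,-1]]'
python3 - <<'E'
from h import *
c=shot('wrist','w2');s=get_state();print(yaw(s),s['ee_pos'])
print(pix(c,[.457,-.074,.042]),pix(c,[.431,.03,.05]))
E
```

```text
time_s: 1.58
ee_pos: [0.4554, -0.0993, 0.2004]
ee_rot: [-0.0, 0.792, 0.611, 0.0]
ft_force: [-0.1, -1.4, 0.1]
opening: 0.0857
grip_force: 0.0
time_s: 1.83
ee_pos: [0.4554, -0.0976, 0.2013]
ee_rot: [0.0, 0.793, 0.61, -0.0]
ft_force: [0.7, 0.6, 0.8]
opening: 0.0856
grip_force: 0.0
-14.928868339864245 [ 0.45540074 -0.09803248  0.2013112 ]
[314.18652216 165.38673236] [256.91386518  65.08177639]
```

View pics/w2.png

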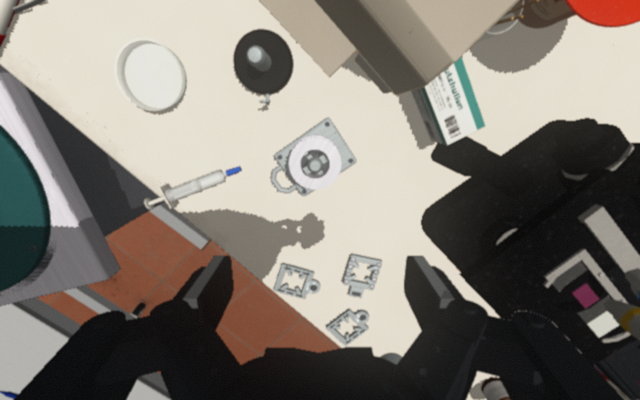

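```bash
cat >> h.py <<'E'
def blobs(m,x0,y0,x1,y1,amin=60):
    b=np.zeros(m.shape[:2],np.uint8);b[y0:y1,x0:x1]=m[y0:y1,x0:x1]
    k,_=cv2.findContours(b,cv2.RETR_EXTERNAL,cv2.CHAIN_APPROX_NONE)
    return sorted([q for q in k if cv2.contourArea(q)>amin],key=cv2.contourArea,reverse=True)
E
python3 - <<'E'
from h import *
c=load('w2');im=c['pixels'];
for u,v in[(316,163),(300,150),(330,175),(310,150),(285,60),(258,54),(335,140),(380,160),(283,180)]:print((u,v),im[v,u])
g=im.max(2)
k=blobs((g<60).astype(np.uint8),225,20,300,110)[0];e=cv2.fitEllipse(cv2.convexHull(k));print('stand',e,ray(c,*e[0],.010),ray(c,*e[0],.005))
# spool: lilac (b>=r)
m=((im[:,:,0].astype(int)-im[:,:,1]>4)&(g>190)).astype(np.uint8)
for k in blobs(m,260,110,380,215)[:2]:
    e=cv2.fitEllipse(cv2.convexHull(k));print('spool',cv2.contourArea(k),e,ray(c,*e[0],.042))
cv2.imwrite('pics/w2c.png',cv2.resize(im[20:220,220:370],None,fx=3.5,fy=3,interpolation=cv2.INTER_CUBIC))
E
```

```text
(316, 163) [189 191 186]
(300, 150) [227 224 228]
(330, 175) [225 222 227]
(310, 150) [152 152 154]
(285, 60) [51 54 57]
(258, 54) [201 204 199]
(335, 140) [190 194 188]
(380, 160) [209 224 229]
(283, 180) [210 223 229]
stand ((262.8615417480469, 61.58098602294922), (56.204742431640625, 63.263336181640625), 162.22178649902344) [0.43205455 0.03877074 0.01      ] [0.43141599 0.03969485 0.005     ]
```

View pics/w2c.png

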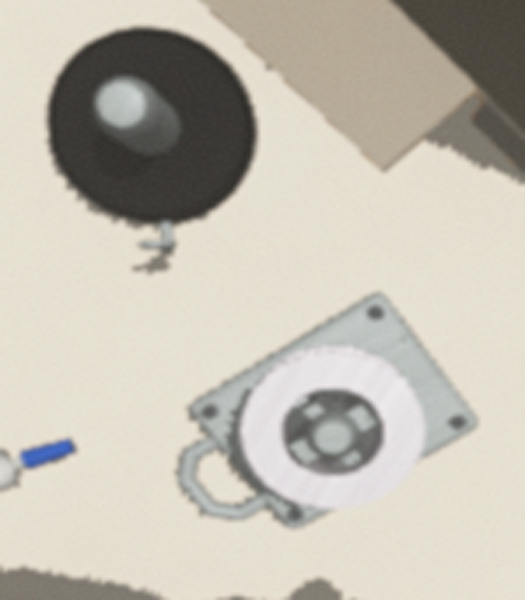

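Run:
```python
from h import *
c=load('w2')
print('spool',ray(c,315.1,162.3,.042),'hub',ray(c,315.4,165.3,.057),'post',ray(c,254.6,54,.051))
P=[ray(c,*p,.012)[:2] for p in[(328,118.3),(355.7,160.7),(304.3,195),(274.3,157.3)]]
print(np.mean(P,0),[np.linalg.norm(P[i]-P[i-1]).round(4) for i in range(4)])
for a,b in((1,2),(0,3)):
    d=P[b]-P[a];print('col x deg',np.degrees(np.arctan2(d[1],d[0])))
for a,b in((0,1),(3,2)):
    d=P[b]-P[a];print('y',np.degrees(np.arctan2(d[1],d[0])))
```

```text
spool [ 0.45874868 -0.07114561  0.042     ] hub [ 0.45905918 -0.07170783  0.057     ] post [0.43202904 0.03904171 0.051     ]
[ 0.45856401 -0.07188952] [np.float64(0.0735), np.float64(0.056), np.float64(0.0713), np.float64(0.0553)]
col x deg -160.4401408219782
col x deg -159.79766536343774
y -70.32444684165053
y -67.96260274395839
```

```bash
python3 -m pendant '[[0.012,0.088,-0.1,0,-1],[0.012,0.088,-0.2,0,-1],[0.012,0.088,-0.32,0,-1],[0.012,0.088,-0.4,0,-1],[0.012,0.088,-0.4,0,-1],[0.012,0.088,-0.4,0,-1],[0.012,0.088,-0.4,0,-1]]' 40
```

```text
time_s: 2.47
ee_pos: [0.4598, -0.0716, 0.083]
ee_rot: [0.001, 0.793, 0.609, 0.001]
ft_force: [0.2, -0.0, -0.4]
opening: 0.0855
grip_force: 0.0
```

```bash
python3 -m pendant '[[0,0,-0.1,0,-1],[0,0,-0.2,0,-1],[0,0,-0.235,0,-1],[0,0,-0.235,0,-1],[0,0,-0.235,0,1],[0,0,-0.235,0,1],[0,0,-0.235,0,1],[0,0,-0.235,0,1]]' 40
python3 -m pendant '[[0,0,0,0,1],[0,0,0,0,1],[0,0,0,0,1],[0,0,0,0,1]]' 40
```

```text
time_s: 3.13
ee_pos: [0.4603, -0.071, 0.013]
ee_rot: [0.001, 0.793, 0.61, 0.001]
ft_force: [-2.5, 0.3, 10.5]
opening: 0.0528
grip_force: 41.0
time_s: 3.47
ee_pos: [0.4603, -0.071, 0.013]
ee_rot: [0.001, 0.793, 0.61, 0.001]
ft_force: [-2.1, 0.5, 10.3]
opening: 0.0528
grip_force: 41.1
```

```bash
python3 -m pendant '[[0,0,0.06,0,1],[0,0,0.14,0,1],[0,0,0.25,0,1],[0,0,0.25,0,1],[0,0,0.25,0,1],[-0.09,0.368,0.25,0,1],[-0.09,0.368,0.25,0,1],[-0.09,0.368,0.25,0,1]]' 40
python3 -m pendant '[[0,0,0,0,1],[0,0,0,0,1],[0,0,0,0,1]]' 40
python3 - <<'E'
from h import *
c=shot('wrist','w3');s=get_state();print(s['ee_pos'],s['ft_force'],pix(c,[*s['ee_pos'][:2],.051]))
cv2.imwrite('pics/w3c.png',c['pixels'][120:400,180:460])
E
```

```text
time_s: 4.13
ee_pos: [0.4309, 0.0413, 0.0851]
ee_rot: [-0.0, 0.793, 0.609, -0.0]
ft_force: [0.9, 0.6, -0.7]
opening: 0.0526
grip_force: 42.8
time_s: 4.38
ee_pos: [0.432, 0.0396, 0.0854]
ee_rot: [0.0, 0.793, 0.61, -0.0]
ft_force: [-0.3, -0.1, -1.2]
opening: 0.053
grip_force: 42.7
[0.4320904  0.03918328 0.08535368] [-0.61198188  0.09496171 -1.39871631] [319.12450782 234.78115844]
```

View pics/w3c.png

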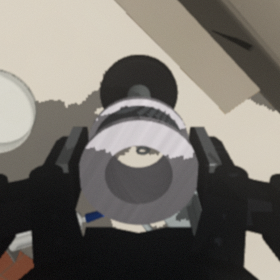

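The spool is held, centred at (140,175) in the crop, with the stand base just behind it. I'll lower it onto the post and release.

```bash
python3 -m pendant '[[0,0,-0.08,0,1],[0,0,-0.16,0,1],[0,0,-0.22,0,1],[0,0,-0.245,0,1],[0,0,-0.245,0,1],[0,0,-0.245,0,1]]'
python3 -m pendant '[[0,0,0,0,-1],[0,0,0,0,-1],[0,0,0,0,-1],[0,0,0,0,-1],[0,0,0,0,-1]]'
python3 -m pendant '[[0,0,0.12,0,-1],[0,0,0.25,0,-1],[0,0,0.4,0,-1],[0,0,0.45,0,-1],[0.06,-0.7,0.45,0,-1],[0.06,-0.7,0.45,0,-1],[0.06,-0.7,0.45,0,-1],[0.06,-0.7,0.45,0,-1]]'
```

```text
time_s: 4.93
ee_pos: [0.4322, 0.039, 0.0121]
ee_rot: [-0.0, 0.793, 0.609, -0.0]
ft_force: [0.3, -0.3, -0.8]
opening: 0.0528
grip_force: 42.4
time_s: 5.35
ee_pos: [0.4322, 0.0397, 0.0123]
ee_rot: [0.0, 0.793, 0.61, 0.0]
ft_force: [-0.4, 0.1, 0.0]
opening: 0.0854
grip_force: 0.0
time_s: 6.02
ee_pos: [0.4461, -0.1281, 0.1476]
ee_rot: [0.001, 0.792, 0.61, 0.0]
ft_force: [0.4, 0.4, 0.4]
opening: 0.0851
grip_force: 0.0
```

```bash
python3 -m pendant '[[0,-0.3,0,0.1,-1],[0,-0.3,0,0.1,-1],[0,-0.3,0,0.1,-1],[0,-0.3,0,0.1,-1],[0,-0.3,0,0.1,-1]]'
python3 - <<'E'
from h import *
c=shot('wrist','w4');t=shot('top','t4');s=get_state();print(yaw(s),s['ee_pos'])
a=np.vstack([cv2.resize(t['pixels'][170:260,235:395],(640,360)),c['pixels'][:240]])
cv2.imwrite('pics/v4.png',a)
E
```

```text
time_s: 6.43
ee_pos: [0.446, -0.2169, 0.1469]
ee_rot: [-0.0, 0.689, 0.725, -0.0]
ft_force: [-0.0, 0.7, 0.0]
opening: 0.0854
grip_force: 0.0
3.02730157451863 [ 0.44627441 -0.21571258  0.14706354]
```

View pics/v4.png

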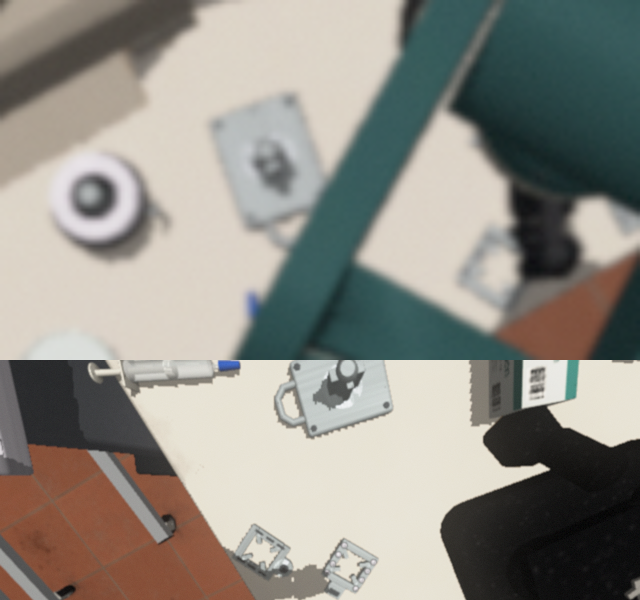

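```bash
cat >> h.py <<'E'
def gray(im):
    a=im.astype(int);d=a.max(2)-a.min(2)
    return ((d<13)&(a.max(2)>70)).astype(np.uint8)
def plate(c,xy,h=.007,r=.045,dbg=None):
    # bbox of predicted circle
    q=np.array([pix(c,[xy[0]+r*np.cos(t),xy[1]+r*np.sin(t),h]) for t in np.linspace(0,6.3,24)])
    m=gray(c['pixels']);w=np.zeros_like(m);cv2.fillPoly(w,[q.astype(int)],1);m&=w
    m=cv2.morphologyEx(m,cv2.MORPH_OPEN,np.ones((2,2),np.uint8))
    k=max(cv2.findContours(m,cv2.RETR_EXTERNAL,cv2.CHAIN_APPROX_NONE)[0],key=cv2.contourArea)
    p=np.array([ray(c,*a[0],h)[:2] for a in cv2.convexHull(k)])
    (cx,cy),(w_,h_),an=cv2.minAreaRect((p*1e4).astype(np.float32))
    if w_<h_:an+=90
    L,W=max(w_,h_)/1e4,min(w_,h_)/1e4
    d=np.array([np.cos(np.radians(an)),np.sin(np.radians(an))]);ctr=np.array([cx,cy])/1e4
    M=cv2.moments((p*1e4).astype(np.float32));g=np.array([M['m10'],M['m01']])/M['m00']/1e4
    if (g-ctr)@d>0:d=-d
    return ctr-d*(L/2-.022 if 0 else .0075),np.degrees(np.arctan2(d[1],d[0])),L,W
E
python3 - <<'E'
from h import *
def tri(c1,p1,c2,p2):
    A=[];b=[]
    for c,p in((c1,p1),(c2,p2)):
        o=c['pose'][:3,3];d=ray(c,*p,0)-o;d/=np.linalg.norm(d);M=np.eye(3)-np.outer(d,d);A.append(M);b.append(M@o)
    return np.linalg.lstsq(np.vstack(A),np.hstack(b),rcond=None)[0]
w,t=load('w2'),load('t1')
print('step',tri(w,(330,76.7),t,(271.4,196)));print('body',tri(w,(397,92),t,(283.5,172.7)))
c=load('w4')
for n,p in dict(A=(.475,-.234),C=(.389,-.222)).items():print(n,pix(c,[*p,.007]),plate(c,p))
w=load('w1')
for n,p in dict(A=(.475,-.234),B=(.441,-.311),C=(.389,-.222),D=(.56,-.399),E=(.531,-.469)).items():print(n,plate(w,p))
E
```

```text
step [ 0.49748654  0.01040639 -0.02260744]
body [ 0.546388   -0.02660869  0.05649349]
A [346.04995611 209.8043036 ] (array([ 0.47901575, -0.23099679]), np.float64(-117.49451065063477), 0.05937807006835937, 0.04336321105957031)
C [261.05846021 194.24366527] (array([ 0.38935295, -0.22141973]), np.float64(-32.64532470703124), 0.05867129516601562, 0.04359031677246094)
A (array([ 0.47747165, -0.24177449]), np.float64(123.14195251464844), 0.089936181640625, 0.0852709716796875)
B (array([ 0.44295054, -0.30214692]), np.float64(-60.26074409484864), 0.09017431640625, 0.07686345825195312)
C (array([ 0.39128891, -0.21250476]), np.float64(-59.9775676727295), 0.090233935546875, 0.07646795043945312)
D (array([ 0.5561768 , -0.40603216]), np.float64(58.41664123535156), 0.08991358642578125, 0.08944702758789062)
E (array([ 0.54098259, -0.47160729]), np.float64(121.65046691894533), 0.08847022094726563, 0.074805615234375)
```

Run:
```python
from h import *
c=shot('scene','s5');w=load('w2')
print(pix(c,[.459,-.0715,.057]))
a=cv2.resize(c['pixels'][80:260,180:400],None,fx=2.7,fy=2.7,interpolation=cv2.INTER_CUBIC)[:,:594]
cv2.imwrite('pics/s5c.png',np.vstack([a[:486],]))
```

```text
[302.09983842 191.75605425]
```

View pics/s5c.png

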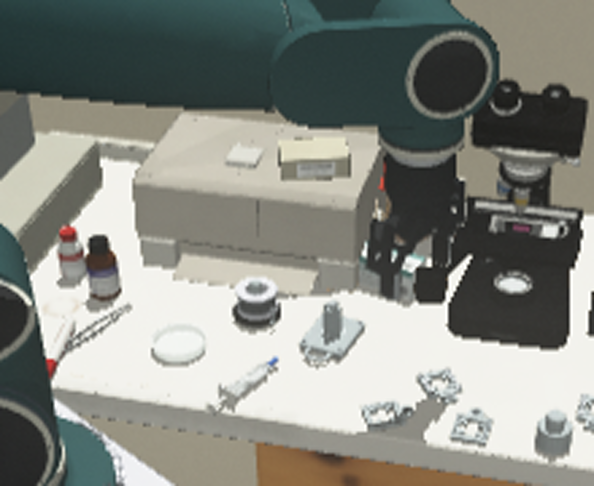

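Run:
```python
from h import *
def tri(c1,p1,c2,p2):
    A=[];b=[];O=[]
    for c,p in((c1,p1),(c2,p2)):
        o=c['pose'][:3,3];d=ray(c,*p,0)-o;d/=np.linalg.norm(d);M=np.eye(3)-np.outer(d,d);A.append(M);b.append(M@o)
    x=np.linalg.lstsq(np.vstack(A),np.hstack(b),rcond=None);return x[0],x[1]
s,t=load('s5'),load('t1')
print(tri(s,(312.6,158.5),t,(278,167)))
print(tri(s,(180+378/2.7,80+150/2.7),t,(250,98)))
```

```text
(array([ 0.54742106, -0.02642194,  0.12810498]), array([0.00012462]))
(array([0.69794001, 0.05242388, 0.13281187]), array([0.00018341]))
```

```bash
python3 -m pendant '[[0.11,-0.05,-0.157,-0.17,-1],[0.11,-0.05,-0.157,-0.17,-1],[0.11,-0.05,-0.157,-0.17,-1],[0.11,-0.05,-0.157,-0.17,-1],[0.11,-0.05,-0.157,-0.17,-1],[0.11,-0.05,-0.157,-0.17,-1],[0.11,-0.05,-0.157,-0.17,-1]]' 40
cat >> h.py <<'E'
def aim(p,want,xy,tabsign,fn=None):
    c=shot('wrist',fn);s=get_state();b,a,L,W=plate(c,xy);y=yaw(s)
    m=R.from_euler('z',y,degrees=True).as_matrix();e=b-s['ee_pos'][:2]
    tw=(a-tabsign*90-y+180)%360-180
    print(p,'bore',b.round(4),'x deg',round(a,1),'L W',round(L,4),round(W,4),'| tcp',s['ee_pos'].round(4),'yaw',round(y,1))
    print(' rows: dx %.4f dy %.4f tw %.4f  z0 %.4f'%(e[0]/.3,e[1]/.3,tw/180,-(s['ee_pos'][2]-want)/.3))
E
python3 - <<'E'
from h import *
aim('A',-.001,(.479,-.231),-1,'w6')
E
```

```text
time_s: 7.17
ee_pos: [0.4795, -0.2305, 0.1002]
ee_rot: [0.0, 0.854, 0.52, 0.0]
ft_force: [-0.4, -0.0, 0.5]
opening: 0.0855
grip_force: 0.0
A bore [ 0.4782 -0.2316] x deg -116.5 L W 0.0609 0.0424 | tcp [ 0.4794 -0.2307  0.1002] yaw -27.4
 rows: dx -0.0040 dy -0.0031 tw 0.0049  z0 -0.3372
```

```bash
python3 -m pendant '[[-0.004,-0.003,-0.1,0.005,-1],[-0.004,-0.003,-0.2,0.005,-1],[-0.004,-0.003,-0.3,0.005,-1],[-0.004,-0.003,-0.337,0.005,-1],[-0.004,-0.003,-0.337,0.005,-1],[-0.004,-0.003,-0.337,0.005,1],[-0.004,-0.003,-0.337,0.005,1],[-0.004,-0.003,-0.337,0.005,1]]' 40
python3 -m pendant '[[0,0,0,0,1],[0,0,0,0,1],[0,0,0,0,1],[0,0,0,0,1]]' 40
```

```text
time_s: 7.88
ee_pos: [0.479, -0.2327, 0.0009]
ee_rot: [0.001, 0.851, 0.526, 0.001]
ft_force: [-0.0, 0.0, 1.5]
opening: 0.0516
grip_force: 0.0
time_s: 8.22
ee_pos: [0.4789, -0.2326, 0.0008]
ee_rot: [0.001, 0.851, 0.526, 0.001]
ft_force: [-2.9, 1.7, 9.7]
opening: 0.0403
grip_force: 39.6
```

```bash
python3 -m pendant '[[0,0,0.1,0,1],[0,0,0.24,0,1],[0,0,0.38,0,1],[-0.066,0.537,0.38,-0.242,1],[-0.066,0.537,0.38,-0.242,1],[-0.066,0.537,0.38,-0.242,1],[-0.066,0.537,0.38,-0.242,1],[-0.066,0.537,0.38,-0.242,1]]' 40
python3 -m pendant '[[-0,0.02,0,-0.03,1],[0,0.02,0,-0.03,1],[0,0.02,0,-0.03,1],[0,0.02,0,-0.03,1]]' 40
python3 - <<'E'
from h import *
c=shot('wrist','w7');s=get_state();print(yaw(s),s['ee_pos'])
p=s['ee_pos'];print(pix(c,[p[0],p[1],p[2]]),pix(c,[.459,-.0715,.057]))
cv2.imwrite('pics/w7c.png',cv2.resize(c['pixels'][100:340,200:440],None,fx=2.4,fy=2.4,interpolation=cv2.INTER_CUBIC))
E
```

```text
time_s: 8.88
ee_pos: [0.4577, -0.0676, 0.1139]
ee_rot: [-0.0, 0.967, 0.256, 0.001]
ft_force: [0.0, -0.5, 0.4]
opening: 0.0401
grip_force: 41.3
time_s: 9.22
ee_pos: [0.4584, -0.0656, 0.1133]
ee_rot: [0.0, 0.977, 0.214, 0.0]
ft_force: [-0.1, 0.3, -0.7]
opening: 0.0407
grip_force: 41.3
-65.36598871809952 [ 0.45834538 -0.06572629  0.11310004]
[320.34627532 258.55864423] [327.33920219 223.98582   ]
```

View pics/w7c.png

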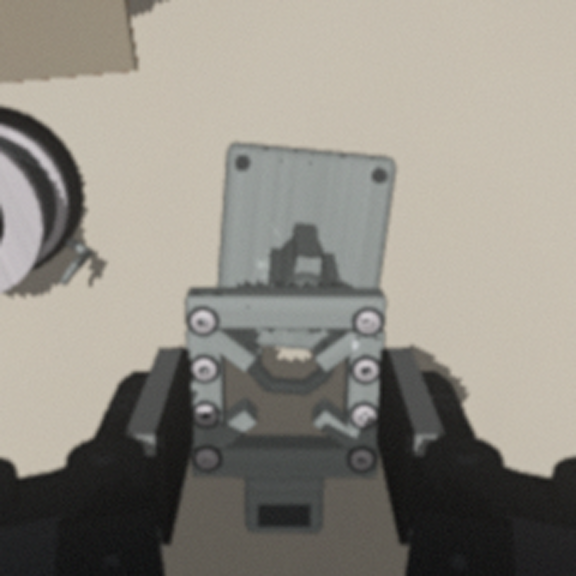

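Run:
```python
from h import *
c=load('w7');tcp=np.array([.45835,-.06573,.1131]);y=-65.37;m=R.from_euler('z',y,degrees=True).as_matrix()
ex=np.array([-np.sin(np.radians(y)),np.cos(np.radians(y))]);ey=np.array([np.cos(np.radians(y)),np.sin(np.radians(y))])
def f(u,v,z):
    d=ray(c,200+u/2.4,100+v/2.4,z)[:2]-tcp[:2];return (d@ex*1e3).round(2),(d@ey*1e3).round(2)
for n,u,v in[('far',286,293),('near',286,475),('tab',286,530),('L',187,380),('R',385,380)]:print(n,f(u,v,.1192))
P=[ray(c,200+u/2.4,100+v/2.4,.012)[:2] for u,v in((230,143),(397,158),(219,288),(381,288))]
for a,b in((0,2),(1,3)):
    d=P[b]-P[a];print('col x',np.degrees(np.arctan2(d[1],d[0])))
d=P[1]-P[0];print('col y',np.degrees(np.arctan2(d[1],d[0])),np.linalg.norm(d));mid=(P[0]+P[1])/2;a=np.radians(20.3);print('axis est',mid-.038*np.array([np.cos(a),np.sin(a)]))
print('hub',)
```

```text
far (np.float64(23.5), np.float64(-0.7))
near (np.float64(-20.58), np.float64(-0.64))
tab (np.float64(-35.48), np.float64(-0.62))
L (np.float64(3.36), np.float64(-22.11))
R (np.float64(3.36), np.float64(20.77))
col x -160.95598036682523
col x -159.61203637876005
col y -70.5006788757618 0.058374338521083355
axis est [ 0.45876018 -0.072687  ]
hub
```

```bash
python3 -m pendant '[[-0.186,-0.086,0,-0.026,1],[-0.186,-0.086,0,-0.026,1],[-0.186,-0.086,0,-0.026,1],[-0.186,-0.086,0,-0.026,1],[-0.186,-0.086,0,-0.026,1]]' 40
python3 - <<'E'
from h import *
c=shot('wrist','w8');s=get_state();print(yaw(s),s['ee_pos'])
u,v=pix(c,[.459,-.0715,.03]).astype(int);print(u,v)
cv2.imwrite('pics/w8c.png',cv2.resize(c['pixels'][v-70:v+70,u-70:u+70],None,fx=4,fy=4,interpolation=cv2.INTER_CUBIC))
E
```

```text
time_s: 9.68
ee_pos: [0.4029, -0.0913, 0.1132]
ee_rot: [0.0, 0.985, 0.172, 0.0]
ft_force: [-0.0, -0.5, -1.0]
opening: 0.0404
grip_force: 41.3
-70.1378818906519 [ 0.4030014  -0.09109212  0.11309357]
320 134
```

View pics/w8c.png

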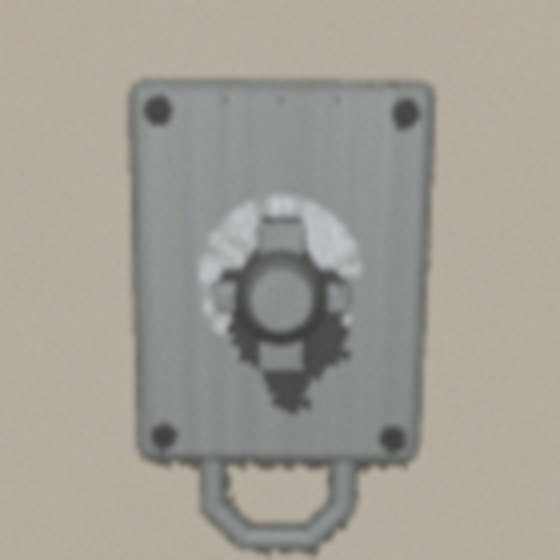

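Run:
```python
from h import *
c=load('w8')
f=lambda u,v,z:ray(c,250+u/4,64+v/4,z)[:2]
print('tip',f(280,294,.057))
P=[f(*p,.012) for p in((158,110),(405,113),(392,438),(164,436))];print('bolts',np.mean(P,0))
an=lambda a,b:np.degrees(np.arctan2(*(b-a)[::-1]))
print(an(P[0],P[3]),an(P[1],P[2]),an(P[0],P[1]),an(P[3],P[2]))
Q=[f(*p,.012) for p in((130,85),(433,87),(414,460),(141,458))];print('base',np.mean(Q,0),np.linalg.norm(Q[0]-Q[1]),np.linalg.norm(Q[0]-Q[3]))
W=[f(280,216,.052),f(281.5,371,.052)];print('wide',np.mean(W,0),np.linalg.norm(W[0]-W[1]))
```

```text
tip [ 0.45895339 -0.0712788 ]
bolts [ 0.45801194 -0.07188046]
-160.71983438849568 -160.73216472111162 -70.8386248882683 -70.71127153629338
base [ 0.45794177 -0.07184829] 0.0586259201500415 0.073639456840645
wide [ 0.45846645 -0.07162905] 0.02584338420769642
```

```bash
python3 -m pendant '[[0.181,0.062,0,-0.003,1],[0.181,0.062,0,-0.003,1],[0.181,0.062,-0.08,-0.003,1],[0.181,0.062,-0.16,-0.003,1],[0.181,0.062,-0.16,-0.003,1],[0.181,0.062,-0.16,-0.003,1]]' 40
python3 -m pendant '[[0,0,-0.02,0,1],[0,0,-0.04,0,1],[0,0,-0.05,0,1],[0,0,-0.05,0,1]]' 40
```

```text
time_s: 10.23
ee_pos: [0.4565, -0.072, 0.0642]
ee_rot: [-0.001, 0.986, 0.168, -0.001]
ft_force: [0.2, -0.3, 0.9]
opening: 0.0403
grip_force: 41.3
time_s: 10.57
ee_pos: [0.4567, -0.0724, 0.0497]
ee_rot: [-0.0, 0.986, 0.167, -0.0]
ft_force: [-0.1, 0.2, -0.5]
opening: 0.0402
grip_force: 41.3
```

```bash
python3 -m pendant '[[0,0,-0.03,0,1],[0,0,-0.06,0,1],[0,0,-0.07,0,1],[0,0,-0.07,0,1]]' 40
python3 -m pendant '[[0,0,-0.03,0,1],[0,0,-0.048,0,1],[0,0,-0.048,0,1],[0,0,-0.048,0,1]]' 40
```

```text
time_s: 10.9
ee_pos: [0.4561, -0.0722, 0.0276]
ee_rot: [-0.0, 0.986, 0.168, -0.001]
ft_force: [0.6, 0.7, -0.7]
opening: 0.0403
grip_force: 41.3
time_s: 11.23
ee_pos: [0.4566, -0.0723, 0.0141]
ee_rot: [-0.0, 0.986, 0.168, -0.0]
ft_force: [-0.3, -0.0, 0.9]
opening: 0.0404
grip_force: 41.3
```

```bash
python3 -m pendant '[[0,0,-0.004,0,1],[0,0,-0.004,0,-1],[0,0,-0.004,0,-1],[0,0,-0.004,0,-1],[0,0,-0.004,0,-1],[0,0,0.1,0,-1],[0,0,0.22,0,-1],[0,0,0.3,0,-1]]' 40
python3 -m pendant '[[-0.186,-0.068,0,0,-1],[-0.186,-0.068,0,0,-1],[-0.186,-0.068,0,0,-1],[-0.186,-0.068,0,0,-1],[-0.186,-0.068,0,0,-1]]' 40
python3 - <<'E'
from h import *
c=shot('wrist','w9');s=get_state();print(yaw(s),s['ee_pos'])
print(plate(c,(.459,-.0715),.019))
u,v=pix(c,[.459,-.0715,.03]).astype(int);print(u,v)
cv2.imwrite('pics/w9c.png',cv2.resize(c['pixels'][max(v-90,0):v+70,u-70:u+70],None,fx=3,fy=3,interpolation=cv2.INTER_CUBIC))
E
```

```text
time_s: 11.9
ee_pos: [0.4571, -0.0724, 0.1073]
ee_rot: [0.0, 0.986, 0.168, 0.001]
ft_force: [0.1, 0.2, 0.4]
opening: 0.0853
grip_force: 0.0
time_s: 12.32
ee_pos: [0.4014, -0.0927, 0.1047]
ee_rot: [0.0, 0.986, 0.167, 0.0]
ft_force: [-0.3, -0.4, 1.3]
opening: 0.0856
grip_force: 0.0
-70.70042262327587 [ 0.40148221 -0.09256542  0.1045031 ]
(array([ 0.46236507, -0.07081989]), np.float64(-160.70090103149414), 0.07963826293945313, 0.05797622680664063)
318 132
```

View pics/w9c.png

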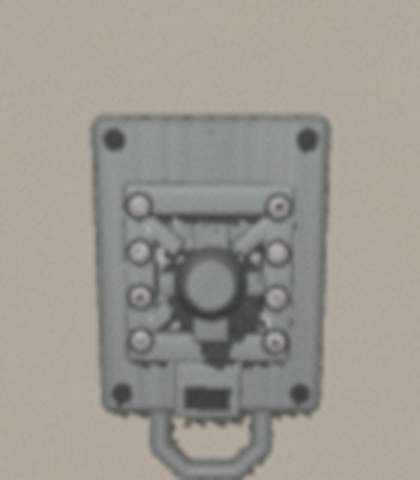

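The rack sits flat on the base with its tab over the ring at (205,398) and the hub through its bore. Cover C is next.

```bash
python3 -m pendant '[[-0.04,-0.43,-0.015,-0.288,-1],[-0.04,-0.43,-0.015,-0.288,-1],[-0.04,-0.43,-0.015,-0.288,-1],[-0.04,-0.43,-0.015,-0.288,-1],[-0.04,-0.43,-0.015,-0.288,-1],[-0.04,-0.43,-0.015,-0.288,-1],[-0.04,-0.43,-0.015,-0.288,-1],[-0.04,-0.43,-0.015,-0.288,-1]]' 40
python3 - <<'E'
from h import *
c=load('w6')
for h in(.007,.003):print('A again',plate(c,(.479,-.231),h))
aim('C',-.001,(.3894,-.2214),1,'w10')
E
```

```text
time_s: 13.03
ee_pos: [0.3895, -0.2217, 0.0995]
ee_rot: [-0.0, 0.959, -0.284, -0.001]
ft_force: [0.1, 0.6, 0.1]
opening: 0.0855
grip_force: 0.0
A again (array([ 0.4782366 , -0.23159805]), np.float64(-116.47022628784181), 0.06092473754882813, 0.04240424499511719)
A again (array([ 0.47757196, -0.23288594]), np.float64(-116.47029495239256), 0.06195322265625, 0.04312007141113281)
C bore [ 0.387 -0.221] x deg -33.0 L W 0.0592 0.0431 | tcp [ 0.3895 -0.2216  0.0996] yaw -122.8
 rows: dx -0.0084 dy 0.0023 tw -0.0012  z0 -0.3352
```

```bash
python3 -m pendant '[[-0.006,0.002,-0.1,0,-1],[-0.006,0.002,-0.2,0,-1],[-0.006,0.002,-0.3,0,-1],[-0.006,0.002,-0.336,0,-1],[-0.006,0.002,-0.336,0,-1],[-0.006,0.002,-0.336,0,1],[-0.006,0.002,-0.336,0,1],[-0.006,0.002,-0.336,0,1]]' 40
python3 -m pendant '[[0,0,0,0,1],[0,0,0,0,1],[0,0,0,0,1],[0,0,0,0,1]]' 40
```

```text
time_s: 13.75
ee_pos: [0.3881, -0.2216, 0.0009]
ee_rot: [0.0, 0.96, -0.28, 0.001]
ft_force: [0.6, 0.1, 0.5]
opening: 0.0514
grip_force: 0.0
time_s: 14.08
ee_pos: [0.388, -0.2216, 0.001]
ee_rot: [0.0, 0.96, -0.28, 0.001]
ft_force: [-2.4, 1.8, 10.7]
opening: 0.0402
grip_force: 39.2
```

```bash
python3 -m pendant '[[0,0,0.12,0,1],[0,0,0.25,0,1],[0.05,0.434,0.375,0.288,1],[0.05,0.434,0.375,0.288,1],[0.05,0.434,0.375,0.288,1],[0.05,0.434,0.375,0.288,1],[0.05,0.434,0.375,0.288,1],[0.05,0.434,0.375,0.288,1]]' 40
python3 -m pendant '[[0,0,0,0.08,1],[0,0,0,0.08,1],[0,0,0,0.08,1],[0,0,0,0.08,1]]' 40
cat >> h.py <<'E'
def held(fn,h):
    """extent of held plate along tool x,y, mm from tcp"""
    c=shot('wrist',fn);s=get_state();y=np.radians(yaw(s));p=s['ee_pos']
    ex=np.array([-np.sin(y),np.cos(y)]);ey=np.array([np.cos(y),np.sin(y)])
    m=gray(c['pixels']);z=p[2]+h
    xs=np.arange(-45,45,.5)
    for yy in(-14,-6,0,6,14):
        line=''
        for x in xs:
            q=p[:2]+(x*ex+yy*ey)/1e3;u,v=pix(c,[*q,z]).round().astype(int);line+='#' if m[v,u] else '.'
        i=[k for k in range(len(xs)) if line[k]=='#'];print(yy,xs[i[0]] if i else None,xs[i[-1]] if i else None,line[i[0]:i[-1]+1] if i else '')
    print('tcp',p.round(4),'yaw',np.degrees(y).round(2))
E
python3 - <<'E'
from h import *
held('w11',.005)
E
```

```text
time_s: 14.75
ee_pos: [0.4026, -0.09, 0.1131]
ee_rot: [0.0, 0.995, 0.095, 0.001]
ft_force: [0.3, -0.3, -0.1]
opening: 0.04
grip_force: 41.0
time_s: 15.08
ee_pos: [0.4023, -0.091, 0.1123]
ee_rot: [0.0, 0.977, 0.213, 0.0]
ft_force: [0.9, -0.5, -0.5]
opening: 0.04
grip_force: 41.0
-14 -26.0 24.0 #..#######.........................####......###############.#..#####################################
-6 -24.5 44.5 ##.####....................####.######.############################.............###########################################################
0 -24.0 44.5 #####.....................####.################################................#################.................############...........##
6 -23.5 44.5 #..##....................####.#######....###########################.##.......#################################################.........#
14 -23.5 44.5 #####........................##################################################################........................................##
tcp [ 0.4023 -0.091   0.1122] yaw -65.45
```

Run:
```python
from h import *
import h
for fn,p,y,hh in(('w7',[.45835,-.06573,.1131],-65.37,.006),('w11',[.4023,-.091,.1122],-65.45,.005)):
    c=load(fn);y=np.radians(y);p=np.array(p);ex=np.array([-np.sin(y),np.cos(y)]);ey=np.array([np.cos(y),np.sin(y)])
    g=c['pixels'].astype(int)
    print(fn)
    for yy in(-15,15):
        print(yy)
        for rng in(np.arange(-28,-16,1.),np.arange(16,32,1.)):
            print([(x,*[int(t) for t in g[tuple(pix(c,[*(p[:2]+(x*ex+yy*ey)/1e3),p[2]+hh]).round().astype(int)[::-1])]]) for x in rng])
```

```text
w7
-15
[(np.float64(-28.0), 83, 90, 95), (np.float64(-27.0), 86, 93, 97), (np.float64(-26.0), 85, 91, 95), (np.float64(-25.0), 86, 92, 96), (np.float64(-24.0), 85, 93, 96), (np.float64(-23.0), 86, 92, 96), (np.float64(-22.0), 84, 92, 95), (np.float64(-21.0), 76, 80, 80), (np.float64(-20.0), 74, 75, 72), (np.float64(-19.0), 74, 75, 73), (np.float64(-18.0), 74, 75, 71), (np.float64(-17.0), 71, 72, 68)]
[(np.float64(16.0), 113, 114, 109), (np.float64(17.0), 116, 117, 115), (np.float64(18.0), 123, 124, 121), (np.float64(19.0), 144, 146, 142), (np.float64(20.0), 151, 152, 148), (np.float64(21.0), 160, 162, 157), (np.float64(22.0), 160, 161, 156), (np.float64(23.0), 119, 122, 115), (np.float64(24.0), 81, 85, 83), (np.float64(25.0), 122, 129, 130), (np.float64(26.0), 152, 162, 167), (np.float64(27.0), 159, 169, 174), (np.float64(28.0), 156, 168, 172), (np.float64(29.0), 161, 172, 177), (np.float64(30.0), 156, 168, 175), (np.float64(31.0), 159, 172, 177)]
15
[(np.float64(-28.0), 82, 90, 94), (np.float64(-27.0), 86, 94, 97), (np.float64(-26.0), 84, 92, 96), (np.float64(-25.0), 86, 93, 97), (n
[... 2035 characters left out ...]
), 59, 60, 60), (np.float64(-20.0), 62, 63, 63), (np.float64(-19.0), 62, 63, 62), (np.float64(-18.0), 58, 60, 58), (np.float64(-17.0), 52, 53, 53)]
[(np.float64(16.0), 79, 80, 78), (np.float64(17.0), 97, 100, 97), (np.float64(18.0), 125, 129, 124), (np.float64(19.0), 126, 128, 124), (np.float64(20.0), 125, 129, 124), (np.float64(21.0), 129, 133, 129), (np.float64(22.0), 127, 129, 126), (np.float64(23.0), 82, 83, 81), (np.float64(24.0), 110, 118, 122), (np.float64(25.0), 157, 169, 175), (np.float64(26.0), 154, 167, 174), (np.float64(27.0), 155, 169, 176), (np.float64(28.0), 156, 169, 176), (np.float64(29.0), 156, 169, 176), (np.float64(30.0), 159, 172, 177), (np.float64(31.0), 157, 171, 179)]
```

```bash
python3 -m pendant '[[0.182,0.063,0,-0.029,1],[0.182,0.063,0,-0.029,1],[0.182,0.063,-0.08,-0.029,1],[0.182,0.063,-0.16,-0.029,1],[0.182,0.063,-0.16,-0.029,1],[0.182,0.063,-0.16,-0.029,1]]' 40
python3 -m pendant '[[0,0,-0.02,0,1],[0,0,-0.04,0,1],[0,0,-0.05,0,1],[0,0,-0.05,0,1]]' 40
```

```text
time_s: 15.63
ee_pos: [0.4562, -0.072, 0.0633]
ee_rot: [-0.0, 0.986, 0.169, -0.001]
ft_force: [0.6, 0.4, 0.9]
opening: 0.0405
grip_force: 41.0
time_s: 15.97
ee_pos: [0.4566, -0.0721, 0.0485]
ee_rot: [-0.0, 0.985, 0.17, -0.0]
ft_force: [-0.6, 1.1, 0.0]
opening: 0.0404
grip_force: 41.0
```

Passed the splines without force; seat it (down to 0.0205) and release.

```bash
python3 -m pendant '[[0,0,-0.03,0,1],[0,0,-0.06,0,1],[0,0,-0.09,0,1],[0,0,-0.09,0,1],[0,0,-0.09,0,1]]' 40
python3 -m pendant '[[0,0,-0.003,0,1],[0,0,-0.003,0,1],[0,0,-0.003,0,-1],[0,0,-0.003,0,-1],[0,0,-0.003,0,-1],[0,0,-0.003,0,-1]]' 40
python3 -m pendant '[[0,0,0.08,0,-1],[0,0,0.2,0,-1],[0,0,0.28,0,-1],[-0.186,-0.068,0.28,0,-1],[-0.186,-0.068,0.28,0,-1],[-0.186,-0.068,0.28,0,-1],[-0.186,-0.068,0.28,0,-1]]' 40
python3 - <<'E'
from h import *
c=shot('wrist','w12');s=get_state();print(yaw(s),s['ee_pos'])
u,v=pix(c,[.459,-.0715,.03]).astype(int);print(u,v)
t=shot('top','t12')
print({n:pix(t,[*p,.007]).round() for n,p in dict(B=(.441,-.311),D=(.56,-.399),E=(.531,-.469),cap=(.478,-.386)).items()})
a=cv2.resize(c['pixels'][max(v-80,0):max(v-80,0)+150,u-75:u+75],(450,450),interpolation=cv2.INTER_CUBIC)
b=cv2.resize(t['pixels'][140:290,340:480],(336,360),interpolation=cv2.INTER_CUBIC);b=np.vstack([b,np.zeros((90,336,3),np.uint8)])
cv2.imwrite('pics/w12c.png',np.hstack([a,b]))
E
```

```text
time_s: 16.38
ee_pos: [0.4564, -0.0719, 0.0209]
ee_rot: [-0.0, 0.985, 0.17, -0.001]
ft_force: [-1.0, -0.5, 0.0]
opening: 0.04
grip_force: 47.3
time_s: 16.88
ee_pos: [0.4568, -0.0721, 0.0209]
ee_rot: [0.0, 0.985, 0.17, 0.0]
ft_force: [-0.3, -0.5, 0.1]
opening: 0.0847
grip_force: 0.0
time_s: 17.47
ee_pos: [0.4008, -0.0927, 0.1052]
ee_rot: [0.0, 0.986, 0.17, 0.001]
ft_force: [0.4, 0.1, 0.2]
opening: 0.0858
grip_force: 0.0
-70.43320258286468 [ 0.40128407 -0.09250659  0.10511174]
318 131
{'B': array([394., 216.]), 'D': array([426., 171.]), 'E': array([453., 182.]), 'cap': array([422., 202.])}
```

View pics/w12c.png

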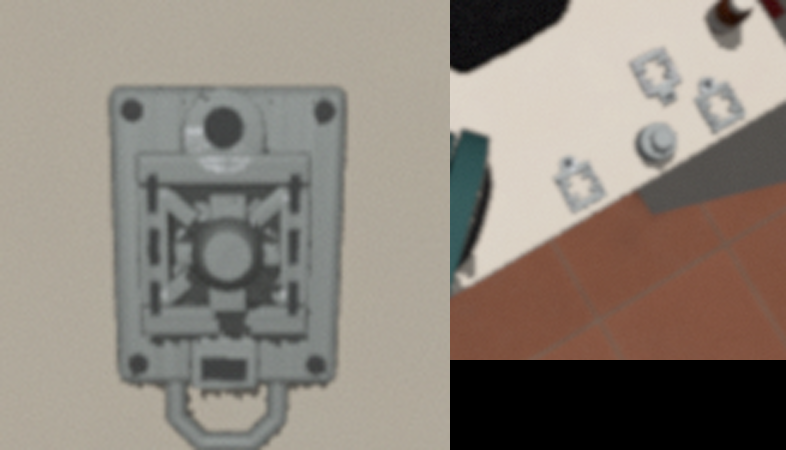

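The cover lies on the rack with its round tab away from the ring (222,128), and rack D, covers B and E, and the cap have not moved. Next is rack D.

```bash
python3 -m pendant '[[0.53,-1,0.1,0.03,-1],[0.53,-1,0.1,0.03,-1],[0.53,-1,0.1,0.03,-1],[0.53,-1,0.1,0.03,-1],[0.53,-1,0.1,0.03,-1],[0.53,-1,0.1,0.03,-1],[0.53,-1,0.1,0.03,-1],[0.53,-1,0.1,0.03,-1]]' 40
python3 -m pendant '[[0,-0.03,-0.1,0,-1],[0,-0.03,-0.1,0,-1],[0,-0.03,-0.1,0,-1],[0,-0.03,-0.1,0,-1]]' 40
python3 - <<'E'
from h import *
aim('D',-.001,(.56,-.399),-1,'w13')
c=load('w13');t=load('t12')
for n,p in dict(B=(.441,-.311),D=(.56,-.399),E=(.531,-.469)).items():print(n,pix(c,[*p,.007]),plate(c,p) if n!='D' else '')
E
```

```text
time_s: 18.23
ee_pos: [0.558, -0.3876, 0.1329]
ee_rot: [-0.0, 0.976, 0.217, -0.0]
ft_force: [-0.7, 0.8, 0.6]
opening: 0.0856
grip_force: 0.0
time_s: 18.57
ee_pos: [0.5569, -0.3941, 0.1042]
ee_rot: [-0.0, 0.976, 0.217, -0.0]
ft_force: [-0.4, 0.9, 0.6]
opening: 0.0854
grip_force: 0.0
D bore [ 0.5661 -0.3971] x deg -153.5 L W 0.0597 0.0422 | tcp [ 0.557  -0.3941  0.1051] yaw -65.0
 rows: dx 0.0302 dy -0.0100 tw 0.0082  z0 -0.3536
B [185.2855435  276.28512272] (array([ 0.45166921, -0.3092256 ]), np.float64(173.9817352294922), 0.06620956420898437, 0.05025399169921875)
D [326.14293462 203.58181276] 
E [381.76097068 262.01796995] (array([ 0.52636826, -0.467624  ]), np.float64(27.36380958557129), 0.06123207397460938, 0.04394823608398438)
```

```bash
python3 -m pendant '[[0.032,-0.0095,-0.1,0.008,-1],[0.032,-0.0095,-0.2,0.008,-1],[0.032,-0.0095,-0.3,0.008,-1],[0.032,-0.0095,-0.353,0.008,-1],[0.032,-0.0095,-0.353,0.008,-1],[0.032,-0.0095,-0.353,0.008,1],[0.032,-0.0095,-0.353,0.008,1],[0.032,-0.0095,-0.353,0.008,1]]' 40
python3 -m pendant '[[0,0,0,0,1],[0,0,0,0,1],[0,0,0,0,1],[0,0,0,0,1]]' 40
```

```text
time_s: 19.28
ee_pos: [0.567, -0.3983, 0.0009]
ee_rot: [0.001, 0.973, 0.229, 0.001]
ft_force: [0.7, 0.1, 0.7]
opening: 0.0516
grip_force: 0.0
time_s: 19.62
ee_pos: [0.5669, -0.3982, 0.0006]
ee_rot: [0.001, 0.974, 0.229, 0.001]
ft_force: [-1.8, 1.4, 9.8]
opening: 0.0403
grip_force: 39.8
```

```bash
python3 -m pendant '[[0,0,0.12,0,1],[0,0,0.25,0,1],[0,0,0.375,0,1],[0,0,0.375,0,1]]' 40
python3 -m pendant '[[-0.549,1,0,-0.04,1],[-0.549,1,0,-0.04,1],[-0.549,1,0,-0.04,1],[-0.549,1,0,-0.04,1],[-0.549,1,0,-0.04,1],[-0.549,1,0,-0.04,1],[-0.549,1,0,-0.04,1],[-0.549,1,0,-0.04,1]]' 40
python3 -m pendant '[[0,0.06,0,0,1],[0,0.06,0,0,1],[0,0.06,0,0,1],[0,0.06,0,0,1]]' 40
cat >> h.py <<'E'
def edges(fn,hh):
    c=shot('wrist',fn);s=get_state();y=np.radians(yaw(s));p=s['ee_pos'];ex=np.array([-np.sin(y),np.cos(y)]);ey=np.array([np.cos(y),np.sin(y)])
    g=cv2.GaussianBlur(c['pixels'],(3,3),0).astype(int);print('tcp',p.round(4),'yaw',np.degrees(y).round(2))
    for yy in(-15,15):
        for rng in(np.arange(-25,-17,1.),np.arange(19,28,1.)):
            print(yy,[(int(x),int(v.max()),int(v.max()-v.min())) for x in rng for v in [g[tuple(pix(c,[*(p[:2]+(x*ex+yy*ey)/1e3),p[2]+hh]).round().astype(int)[::-1])]]])
E
python3 - <<'E'
from h import *
edges('w14',.006)
E
```

```text
time_s: 19.95
ee_pos: [0.5684, -0.3995, 0.1208]
ee_rot: [0.004, 0.973, 0.229, 0.004]
ft_force: [0.7, -0.6, 1.1]
opening: 0.0405
grip_force: 41.2
time_s: 20.62
ee_pos: [0.4045, -0.1043, 0.1112]
ee_rot: [0.0, 0.986, 0.167, 0.001]
ft_force: [0.7, 0.6, -0.2]
opening: 0.0404
grip_force: 41.2
time_s: 20.95
ee_pos: [0.406, -0.0879, 0.1113]
ee_rot: [0.0, 0.986, 0.167, 0.0]
ft_force: [0.3, -0.1, 0.2]
opening: 0.0404
grip_force: 41.2
tcp [ 0.406  -0.0882  0.1111] yaw -70.79
-15 [(-25, 84, 10), (-24, 86, 11), (-23, 79, 8), (-22, 72, 4), (-21, 65, 2), (-20, 64, 1), (-19, 62, 2), (-18, 61, 2)]
-15 [(19, 141, 5), (20, 144, 4), (21, 133, 4), (22, 115, 4), (23, 85, 3), (24, 136, 14), (25, 177, 22), (26, 178, 21), (27, 178, 21)]
15 [(-25, 85, 27), (-24, 79, 11), (-23, 75, 8), (-22, 69, 4), (-21, 55, 1), (-20, 54, 1), (-19, 67, 1), (-18, 72, 2)]
15 [(19, 107, 1), (20, 138, 5), (21, 131, 4), (22, 110, 3), (23, 85, 3), (24, 137, 14), (25, 176, 21), (26, 177, 21), (27, 177, 21)]
```

```bash
python3 -m pendant '[[0.172,0.054,0,0,1],[0.172,0.054,0,0,1],[0.172,0.054,-0.08,0,1],[0.172,0.054,-0.157,0,1],[0.172,0.054,-0.157,0,1],[0.172,0.054,-0.157,0,1]]' 40
python3 -m pendant '[[0,0,-0.02,0,1],[0,0,-0.04,0,1],[0,0,-0.05,0,1],[0,0,-0.05,0,1]]' 40
```

```text
time_s: 21.5
ee_pos: [0.4568, -0.0719, 0.0629]
ee_rot: [-0.0, 0.986, 0.167, -0.001]
ft_force: [-1.3, 0.4, -0.3]
opening: 0.0405
grip_force: 41.2
time_s: 21.83
ee_pos: [0.4571, -0.0714, 0.0484]
ee_rot: [-0.0, 0.986, 0.167, -0.0]
ft_force: [0.6, -0.6, -0.7]
opening: 0.0402
grip_force: 41.2
```

```bash
python3 -m pendant '[[0,0,-0.03,0,1],[0,0,-0.06,0,1],[0,0,-0.072,0,1],[0,0,-0.072,0,1],[0,0,-0.072,0,1]]' 40
python3 -m pendant '[[0,0,0,0,1],[0,0,0,0,-1],[0,0,0,0,-1],[0,0,0,0,-1],[0,0,0,0,-1]]' 40
python3 -m pendant '[[0,0,0.08,0,-1],[0,0,0.2,0,-1],[0,0,0.25,0,-1],[-0.06,-0.79,0.25,0.02,-1],[-0.06,-0.79,0.25,0.02,-1],[-0.06,-0.79,0.25,0.02,-1],[-0.06,-0.79,0.25,0.02,-1],[-0.06,-0.79,0.25,0.02,-1]]' 40
python3 -m pendant '[[0,-0.25,0,0.01,-1],[0,-0.25,0,0.01,-1],[0,-0.25,0,0.01,-1],[0,-0.25,0,0.01,-1]]' 40
python3 - <<'E'
from h import *
aim('B',-.001,(.441,-.311),1,'w15')
E
```

```text
time_s: 22.25
ee_pos: [0.4571, -0.0712, 0.0266]
ee_rot: [-0.0, 0.986, 0.167, -0.0]
ft_force: [1.0, -0.9, -1.1]
opening: 0.0403
grip_force: 41.2
time_s: 22.67
ee_pos: [0.4573, -0.0713, 0.0271]
ee_rot: [-0.0, 0.986, 0.167, 0.0]
ft_force: [-0.1, -0.5, 0.0]
opening: 0.0844
grip_force: 0.0
time_s: 23.33
ee_pos: [0.4409, -0.281, 0.1023]
ee_rot: [0.0, 0.98, 0.198, 0.0]
ft_force: [1.0, 0.6, 0.1]
opening: 0.0856
grip_force: 0.0
time_s: 23.67
ee_pos: [0.441, -0.3553, 0.1016]
ee_rot: [-0.0, 0.977, 0.212, -0.0]
ft_force: [-0.1, -0.7, 0.2]
opening: 0.0853
grip_force: 0.0
B bore [ 0.4392 -0.3118] x deg 27.7 L W 0.0582 0.0421 | tcp [ 0.4412 -0.3541  0.1016] yaw -65.4
 rows: dx -0.0067 dy 0.1413 tw 0.0172  z0 -0.3421
```

```bash
python3 -m pendant '[[-0.007,0.141,0,0.017,-1],[-0.007,0.141,0,0.017,-0.4],[-0.007,0.141,0,0.017,-0.4],[-0.007,0.141,0,0.017,-0.4]]' 40
python3 - <<'E'
from h import *
aim('B',-.001,(.439,-.312),1,'w16')
print('cap',ray(load('w1'),351,106,.042))
E
```

```text
time_s: 24.05
ee_pos: [0.4397, -0.3108, 0.1024]
ee_rot: [0.0, 0.971, 0.24, 0.0]
ft_force: [-0.5, -0.1, 0.4]
opening: 0.06
grip_force: 0.0
B bore [ 0.4395 -0.3115] x deg 27.7 L W 0.0579 0.0421 | tcp [ 0.4397 -0.3113  0.1024] yaw -62.3
 rows: dx -0.0004 dy -0.0005 tw -0.0002  z0 -0.3446
cap [ 0.48757314 -0.38658352  0.042     ]
```

```bash
python3 -m pendant '[[0.003,0.001,-0.1,0,-0.4],[0.003,0.001,-0.2,0,-0.4],[0.003,0.001,-0.3,0,-0.4],[0.003,0.001,-0.344,0,-0.4],[0.003,0.001,-0.344,0,-0.4],[0.003,0.001,-0.344,0,1],[0.003,0.001,-0.344,0,1],[0.003,0.001,-0.344,0,1]]' 40
python3 -m pendant '[[0,0,0,0,1],[0,0,0,0,1],[0,0,0.12,0,1],[0,0,0.25,0,1],[0,0,0.37,0,1],[0,0,0.37,0,1]]' 40
python3 -m pendant '[[-0.12,0.75,0,-0.046,1],[-0.12,0.75,0,-0.046,1],[-0.12,0.75,0,-0.046,1],[-0.12,0.75,0,-0.046,1],[-0.12,0.75,0,-0.046,1],[-0.12,0.75,0,-0.046,1],[-0.12,0.75,0,-0.046,1],[-0.12,0.75,0,-0.046,1]]' 40
python3 - <<'E'
from h import *
edges('w17',.005)
E
```

```text
time_s: 24.77
ee_pos: [0.4407, -0.3118, -0.0003]
ee_rot: [0.0, 0.971, 0.239, 0.0]
ft_force: [0.1, 1.3, -1.1]
opening: 0.0404
grip_force: 40.3
time_s: 25.27
ee_pos: [0.4423, -0.313, 0.1175]
ee_rot: [0.004, 0.971, 0.239, 0.003]
ft_force: [0.2, -1.4, 0.5]
opening: 0.0407
grip_force: 40.8
time_s: 25.93
ee_pos: [0.4043, -0.0856, 0.11]
ee_rot: [0.0, 0.985, 0.17, 0.0]
ft_force: [0.4, -1.1, -1.0]
opening: 0.0401
grip_force: 40.9
tcp [ 0.4044 -0.0864  0.1099] yaw -70.52
-15 [(-25, 86, 11), (-24, 80, 9), (-23, 72, 7), (-22, 62, 2), (-21, 62, 1), (-20, 61, 0), (-19, 62, 2), (-18, 63, 2)]
-15 [(19, 131, 3), (20, 133, 4), (21, 107, 3), (22, 93, 5), (23, 156, 18), (24, 178, 22), (25, 178, 21), (26, 177, 21), (27, 178, 22)]
15 [(-25, 73, 11), (-24, 76, 10), (-23, 69, 6), (-22, 61, 1), (-21, 61, 1), (-20, 60, 1), (-19, 51, 1), (-18, 43, 1)]
15 [(19, 129, 4), (20, 130, 4), (21, 109, 3), (22, 88, 4), (23, 146, 16), (24, 176, 20), (25, 177, 21), (26, 176, 20), (27, 176, 20)]
```

```bash
python3 -m pendant '[[0.179,0.05,0,0,1],[0.179,0.05,0,0,1],[0.179,0.05,-0.08,0,1],[0.179,0.05,-0.157,0,1],[0.179,0.05,-0.157,0,1],[0.179,0.05,-0.157,0,1]]' 40
python3 -m pendant '[[0,0,-0.02,0,1],[0,0,-0.04,0,1],[0,0,-0.05,0,1],[0,0,-0.05,0,1]]' 40
```

```text
time_s: 26.48
ee_pos: [0.4574, -0.0722, 0.062]
ee_rot: [-0.0, 0.986, 0.168, -0.001]
ft_force: [0.0, 0.7, -0.1]
opening: 0.0404
grip_force: 40.9
time_s: 26.82
ee_pos: [0.4578, -0.0715, 0.0475]
ee_rot: [-0.0, 0.986, 0.169, -0.0]
ft_force: [0.4, -1.2, -0.2]
opening: 0.0404
grip_force: 40.9
```

```bash
python3 -m pendant '[[0,0,-0.03,0,1],[0,0,-0.047,0,1],[0,0,-0.047,0,1],[0,0,-0.047,0,1],[0,0,-0.047,0,-1],[0,0,-0.047,0,-1],[0,0,-0.047,0,-1],[0,0,-0.047,0,-1]]' 40
python3 -m pendant '[[0,0,0.08,0,-1],[0,0,0.2,0,-1],[0,0,0.24,0,-1],[-0.186,-0.068,0.24,0,-1],[-0.186,-0.068,0.24,0,-1],[-0.186,-0.068,0.24,0,-1]]' 40
python3 - <<'E'
from h import *
c=shot('wrist','w18');s=get_state();print(yaw(s),s['ee_pos'])
t=shot('top','t18')
u,v=pix(c,[.459,-.0715,.03]).astype(int);v0=max(v-80,0);print(u-75,v0)
a=cv2.resize(c['pixels'][v0:v0+150,u-75:u+75],(450,450),interpolation=cv2.INTER_CUBIC)
b=cv2.resize(t['pixels'][140:290,340:480],(336,360),interpolation=cv2.INTER_CUBIC);b=np.vstack([b,np.zeros((90,336,3),np.uint8)])
cv2.imwrite('pics/w18c.png',np.hstack([a,b]))
E
```

```text
time_s: 27.48
ee_pos: [0.4581, -0.0714, 0.0339]
ee_rot: [0.0, 0.986, 0.169, 0.0]
ft_force: [0.4, 0.6, -0.2]
opening: 0.0849
grip_force: 0.0
time_s: 27.98
ee_pos: [0.4003, -0.0925, 0.1059]
ee_rot: [0.0, 0.986, 0.168, 0.0]
ft_force: [0.9, 0.2, -0.0]
opening: 0.0858
grip_force: 0.0
-70.6529306872184 [ 0.4015653  -0.09221983  0.10604531]
244 51
```

View pics/w18c.png

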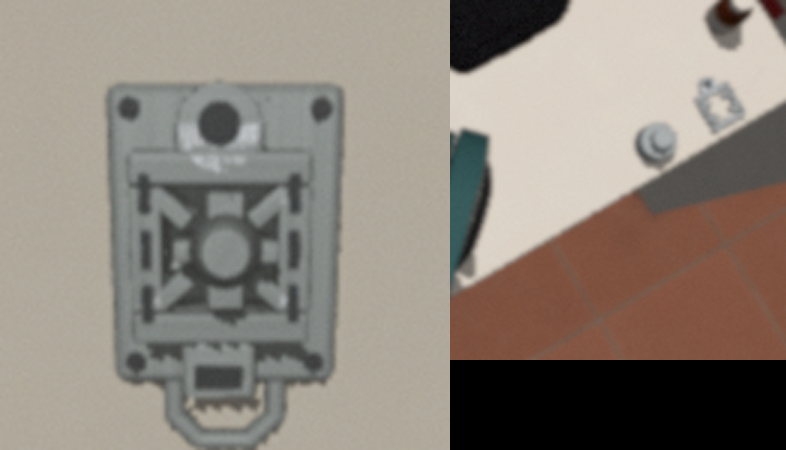

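The stack is complete: the cover's round tab is away from the ring at (218,122) and both racks' square tabs are over the ring. The spare cover and cap are still on the counter. Next is the cap.

```bash
python3 -m pendant '[[0.27,-0.98,0.08,0,-0.2],[0.27,-0.98,0.08,0,-0.2],[0.27,-0.98,0.08,0,-0.2],[0.27,-0.98,0.08,0,-0.2],[0.27,-0.98,0.08,0,-0.2],[0.27,-0.98,0.08,0,-0.2],[0.27,-0.98,0.08,0,-0.2],[0.27,-0.98,0.08,0,-0.2]]' 40
python3 -m pendant '[[0,0,0,0,-0.2],[0,0,0,0,-0.2]]' 40
python3 - <<'E'
from h import *
c=shot('wrist','w19');s=get_state();p=s['ee_pos'];print(yaw(s),p)
u,v=pix(c,[.483,-.386,.042]).astype(int);print(u,v)
k=blobs(gray(c['pixels']),u-60,v-60,u+60,v+60,200)
for q in k[:3]:
    e=cv2.fitEllipse(cv2.convexHull(q));print(cv2.contourArea(q),np.round(e[0],1),np.round(e[1],1),cv2.boundingRect(q),ray(c,*e[0],.0265))
g=cv2.cvtColor(c['pixels'],cv2.COLOR_BGR2GRAY)
f=295/(c['pose'][2,3]-.04);print('knob r px',f*.011)
cc=cv2.HoughCircles(cv2.resize(g[v-60:v+60,u-60:u+60],None,fx=3,fy=3,interpolation=cv2.INTER_CUBIC),cv2.HOUGH_GRADIENT,1,20,param1=80,param2=18,minRadius=int(f*.009*3),maxRadius=int(f*.023*3))
for a in cc[0][:6]:print(a, (u-60+a[0]/3,v-60+a[1]/3), 'r mm',a[2]/3/f*1e3, ray(c,u-60+a[0]/3,v-60+a[1]/3,.042),ray(c,u-60+a[0]/3,v-60+a[1]/3,.0265)[:2])
E
```

```text
time_s: 28.75
ee_pos: [0.4847, -0.3902, 0.129]
ee_rot: [0.0, 0.986, 0.168, -0.0]
ft_force: [-0.3, -0.1, 0.6]
opening: 0.051
grip_force: 0.0
time_s: 28.92
ee_pos: [0.4838, -0.3861, 0.1285]
ee_rot: [-0.001, 0.986, 0.168, -0.0]
ft_force: [0.1, 0.7, 0.0]
opening: 0.0513
grip_force: 0.0
-70.56948203224225 [ 0.48359238 -0.38531981  0.12877018]
319 208
1671.0 [326.1 198.8] [44.8 49.2] (304, 174, 45, 49) [ 0.48887687 -0.39030952  0.0265    ]
knob r px 13.970013318986844
[199.5 161.5  65.2] (np.float64(325.5), np.float64(201.83333206176758)) r mm 17.112843275414598 [ 0.4905206 -0.3888234  0.042    ] [ 0.48615399 -0.39076879]
[200.5 140.5  61.9] (np.float64(325.83333587646484), np.float64(194.83333206176758)) r mm 16.24670357038749 [ 0.49619652 -0.38706984  0.042     ] [ 0.49221195 -0.38889719]
[223.5 148.5  86.4] (np.float64(333.5), np.float64(197.5)) r mm 22.677144635068714 [ 0.49614495 -0.39371141  0.042     ] [ 0.49215691 -0.3959858 ]
[204.5 184.5  43.5] (np.float64(327.16666412353516), np.float64(209.5)) r mm 11.417311949389575 [ 0.48476178 -0.39235192  0.042     ] [ 0.48000756 -0.3945348 ]
[218.5 168.5  51.8] (np.float64(331.83333587646484), np.float64(204.16666793823242)) r mm 13.595787362474994 [ 0.49035943 -0.39439051  0.042     ] [ 0.48598198 -0.39671061]
[175.5 163.5  41.9] (np.float64(317.5), np.float64(202.5)) r mm 10.9973652436979 [ 0.48781623 -0.38284877  0.042     ] [ 0.4832676  -0.38439202]
```

Run:
```python
from h import *
c=load('w19');y=np.radians(-70.57);ex=np.array([-np.sin(y),np.cos(y)]);ey=np.array([np.cos(y),np.sin(y)]);p=np.array([.4836,-.3853])
f=lambda u,v,z:((ray(c,u,v,z)[:2]-p)@np.c_[ex,ey]*1e3).round(2)
print('knob near edge',f(326.5,223,.042),'knob c',f(327.2,209.5,.042),'cup far bottom',f(326.5,174,0),'left/right',f(304,200,.0265),f(349,200,.0265))
g=cv2.cvtColor(c['pixels'],cv2.COLOR_BGR2GRAY)
print(g[170:228,326].tolist());print(g[209,300:355].tolist());print(g[200,300:355].tolist())
```

```text
knob near edge [-13.14   6.57] knob c [-1.25  7.06] cup far bottom [19.75  7.43] left/right [  2.28 -12.71] [ 2.24 26.44]
[203, 205, 202, 182, 142, 105, 99, 99, 102, 103, 112, 138, 152, 161, 161, 161, 162, 162, 162, 160, 159, 141, 115, 100, 108, 136, 152, 161, 161, 161, 162, 162, 162, 159, 162, 160, 162, 160, 159, 162, 161, 162, 159, 159, 162, 161, 159, 159, 155, 142, 138, 153, 145, 158, 183, 171, 128, 98]
[202, 203, 203, 200, 191, 158, 134, 149, 158, 158, 160, 161, 161, 156, 142, 141, 156, 161, 164, 162, 158, 158, 162, 164, 163, 161, 162, 161, 158, 159, 158, 159, 163, 167, 163, 159, 157, 157, 148, 134, 138, 157, 160, 160, 161, 158, 138, 127, 164, 196, 202, 201, 201, 202, 201]
[203, 201, 202, 180, 132, 133, 156, 160, 159, 162, 162, 163, 164, 161, 144, 110, 115, 140, 152, 155, 156, 163, 164, 164, 163, 163, 162, 161, 162, 160, 162, 165, 168, 163, 161, 153, 143, 130, 116, 129, 157, 161, 158, 160, 161, 161, 160, 147, 131, 149, 192, 203, 203, 203, 201]
```

```bash
python3 -m pendant '[[0.008,-0.0226,-0.08,0,-0.2],[0.008,-0.0226,-0.2,0,-0.2],[0.008,-0.0226,-0.29,0,-0.2],[0.008,-0.0226,-0.33,0,-0.2],[0.008,-0.0226,-0.33,0,-0.2],[0.008,-0.0226,-0.33,0,-0.2]]' 40
python3 -m pendant '[[0,0,0,0,1],[0,0,0,0,1],[0,0,0,0,1],[0,0,0,0,1],[0,0,0,0,1],[0,0,0,0,1]]' 40
```

```text
time_s: 29.47
ee_pos: [0.486, -0.3921, 0.0315]
ee_rot: [0.0, 0.986, 0.169, 0.0]
ft_force: [0.6, -0.5, 1.5]
opening: 0.0512
grip_force: 0.0
time_s: 29.97
ee_pos: [0.4863, -0.393, 0.0327]
ee_rot: [0.001, 0.986, 0.169, 0.001]
ft_force: [-1.3, 1.9, 7.7]
opening: 0.0197
grip_force: 38.8
```

```bash
python3 -m pendant '[[0,0,0.1,0,1],[0,0,0.2,0,1],[0,0,0.32,0,1],[-0.05,0.5,0.32,0,1],[-0.05,0.5,0.32,0,1],[-0.05,0.5,0.32,0,1],[-0.05,0.5,0.32,0,1],[-0.05,0.5,0.32,0,1]]' 40
python3 -m pendant '[[-0.045,0.57,0,0,1],[-0.045,0.57,0,0,1],[-0.045,0.57,0,0,1],[-0.045,0.57,0,0,1],[-0.045,0.57,0,0,1],[-0.045,0.57,0,0,1],[-0.045,0.57,0,0,1]]' 40
```

```text
time_s: 30.63
ee_pos: [0.4703, -0.2389, 0.1277]
ee_rot: [0.0, 0.985, 0.17, 0.001]
ft_force: [-0.2, -0.8, -1.3]
opening: 0.0195
grip_force: 39.8
time_s: 31.22
ee_pos: [0.4574, -0.0718, 0.1273]
ee_rot: [0.0, 0.986, 0.169, 0.0]
ft_force: [-0.1, 0.5, -1.5]
opening: 0.0198
grip_force: 40.0
```

```bash
python3 -m pendant '[[0,0,-0.06,0,1],[0,0,-0.12,0,1],[0,0,-0.14,0,1],[0,0,-0.155,0,1],[0,0,-0.155,0,1]]' 40
python3 -m pendant '[[0,0,-0.01,0,1],[0,0,-0.02,0,1],[0,0,-0.03,0,1],[0,0,-0.03,0,1]]' 40
```

```text
time_s: 31.63
ee_pos: [0.4569, -0.0724, 0.0797]
ee_rot: [-0.0, 0.986, 0.168, -0.0]
ft_force: [-0.3, 0.2, -2.5]
opening: 0.0194
grip_force: 40.0
time_s: 31.97
ee_pos: [0.4571, -0.0717, 0.071]
ee_rot: [0.0, 0.986, 0.169, 0.0]
ft_force: [0.2, 0.2, -1.1]
opening: 0.02
grip_force: 40.0
```

```bash
python3 -m pendant '[[0,0,-0.003,0,1],[0,0,-0.005,0,1],[0,0,-0.005,0,1]]' 40
python3 -m pendant '[[0,0,0,0,1],[0,0,0,0,-0.3],[0,0,0,0,-0.3],[0,0,0,0,-0.3],[0,0,0,0,-0.3]]' 40
python3 -m pendant '[[0,0,0.06,0,-0.3],[0,0,0.15,0,-0.3],[0,0,0.18,0,-0.3],[-0.186,-0.068,0.18,0,-0.3],[-0.186,-0.068,0.18,0,-0.3],[-0.186,-0.068,0.18,0,-0.3],[-0.186,-0.068,0.18,0,-0.3]]' 40
python3 - <<'E'
from h import *
c=shot('wrist','w20');s=get_state();y=np.radians(yaw(s));p=s['ee_pos'];print(p)
ex=np.array([-np.sin(y),np.cos(y)]);g=cv2.cvtColor(c['pixels'],cv2.COLOR_BGR2GRAY)
u,v=pix(c,[.458,-.0717,.08]);print('knob top expected',u,v)
u,v=int(u),int(v)
k=295.0/(c['pose'][2,3]-.08)
a=cv2.HoughCircles(cv2.resize(g[v-50:v+50,u-50:u+50],None,fx=4,fy=4,interpolation=cv2.INTER_CUBIC),cv2.HOUGH_GRADIENT,1,20,param1=80,param2=15,minRadius=int(k*.009*4),maxRadius=int(k*.022*4))
for q in a[0][:5]:
    w=(u-50+q[0]/4,v-50+q[1]/4);print(w,'r mm',q[2]/4/k*1e3,ray(c,*w,.080)[:2],ray(c,*w,.0645)[:2])
print(g[v-40:v+40:2,u].tolist());print(g[v,u-40:u+40:2].tolist())
E
```

```text
time_s: 32.22
ee_pos: [0.4575, -0.0716, 0.0707]
ee_rot: [0.0, 0.986, 0.169, 0.001]
ft_force: [-2.7, 0.8, 7.6]
opening: 0.0193
grip_force: 40.9
time_s: 32.63
ee_pos: [0.4571, -0.0716, 0.0696]
ee_rot: [0.0, 0.986, 0.169, 0.0]
ft_force: [0.2, -0.0, -0.5]
opening: 0.0558
grip_force: 0.0
time_s: 33.22
ee_pos: [0.4011, -0.0923, 0.1238]
ee_rot: [0.0, 0.986, 0.168, 0.001]
ft_force: [1.0, -0.3, 0.7]
opening: 0.0559
grip_force: 0.0
[ 0.4015653  -0.09204793  0.12377531]
knob top expected 318.9632019813244 137.60713239258223
(np.float32(316.875), np.float32(136.625)) r mm 17.667044827605782 [ 0.45813504 -0.07027476] [ 0.45695484 -0.07063527]
(np.float32(315.875), np.float32(131.375)) r mm 20.624803705633493 [ 0.46093422 -0.06864165] [ 0.45998524 -0.06886727]
(np.float32(321.375), np.float32(132.375)) r mm 21.1336650045467 [ 0.46149204 -0.07205742] [ 0.46058914 -0.07256519]
(np.float32(313.125), np.float32(146.875)) r mm 18.87559132244042 [ 0.45139985 -0.07012847] [ 0.44966329 -0.0704769 ]
(np.float32(311.125), np.float32(134.625)) r mm 21.324490114775962 [ 0.45810146 -0.06650301] [ 0.45691848 -0.06655196]
[73, 68, 91, 140, 121, 123, 144, 143, 143, 144, 143, 131, 126, 138, 142, 143, 142, 141, 140, 141, 140, 141, 139, 137, 140, 138, 138, 138, 125, 87, 75, 87, 119, 122, 71, 77, 69, 61, 67, 69]
[174, 173, 172, 119, 122, 99, 142, 138, 139, 141, 136, 116, 138, 144, 140, 140, 144, 143, 141, 142, 140, 137, 143, 149, 139, 140, 139, 120, 130, 139, 141, 142, 140, 113, 108, 141, 141, 123, 150, 173]
```

```bash
python3 -m pendant '[[-0.05,-0.1,0.2,0,-0.3],[-0.05,-0.1,0.2,0,-0.3],[-0.05,-0.1,0.2,0,-0.3],[-0.05,-0.1,0.2,0,-0.3]]'
python3 -c "
from rig import *
print(hand_in())"
```

```text
time_s: 33.6
ee_pos: [0.3872, -0.1224, 0.1846]
ee_rot: [0.0, 0.986, 0.168, 0.001]
ft_force: [0.1, -0.0, -0.4]
opening: 0.0558
grip_force: 0.0
the job is handed in; nothing more can be done
None
```

I handed the job in at about 34 s, but the hand-in returned no verdict: the spool is on the stand, both racks have their covers on the column, the cap is on top, and one spare cover is left on the counter; I checked the cap's seating by force and position readings, not a final picture.

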